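# Load the electrical test box, hasp it shut and reset the stop

## Robot

A 6-joint arm with a two-finger parallel gripper is mounted at the origin on the work surface. World frame = base frame: x ahead of the robot, y to its left, z up, the work surface at z = 0. Lengths are in mm, angles in rad, forces in N, time in s.
With the tool pointing down it reaches from about 350 to 850 mm from the base axis. Payload 8.1 kg.
Tool frame: the origin (TCP) lies on the front face of the gripper's body, between the roots of the fingers; the fingertips stand 84 mm ahead of it and the grasp point (between the pads) lies 65 mm ahead of it; z points along the fingers, y is the line along which they close (so a half turn about z gives the same grasp; the last joint's range is limited). The gripper opens to 93 mm and grips with 3 to 60 N. Pads are 15 mm wide; open, the fingers measure 128 mm over their backs; the gripper's body (75 mm by 188 mm) begins 65 mm behind the grasp point.
Start: joints at [-1.2, 0.13, 1.488, -0, 1.523, -0.085], TCP at [264.128, -538.741, 302.735] pointing down, gripper open.
Joint ranges: [-2.96, 2.96], [-0.89, 2.26], [0.02, 2.5], [-1.34, 4.48], [0, 2.73], [-2.66, 2.66]. Speed limits (rad/s): [2.39, 2.39, 2.79, 3.14, 3.14, 3.14].

## Interface

Orientations are given as a unit quaternion [w, x, y, z].
In Python, from station import monitor, imaging, ctrl gives the robot as it stands. The module is installed in compiled form; this text tells all that it offers.
- The arm moves only by the tool apply_moves, never from a script. Its argument "deltas" is a list of rows, each a list of 6 numbers: the shift along the tool's x, y, z in units of 30 cm (1.0 is 30 cm), then the turn, a rotation vector about the tool's x, y, z in units of 2 pi rad (1.0 is 2 pi rad). In form: [[tx, ty, tz, rx, ry, rz], ...]. A call has 1 to 12 rows; each row shifts and turns the commanded pose from where the row before left it, along the tool's axes as they then stand; what a row does not reach is not made up. A row lasts 1/12 s, in which the tool goes at most 41.7 mm and 7.16 degrees, less where a joint would pass 70% of its speed; a pose out of reach is approached as far as the arm can. A call with a number of a shift or a turn outside -1 to 1 is refused whole. A call with a gripper value outside its range is refused whole. "grip" is the closure, from -1 (fully open) to 1 (shut), set as the call begins (left out, the last holds). The fingers move at their own pace and stop on an object; the grip force is fixed at half the most. Time passes only in rows, so rows that do not move let the fingers close. It gives the time, the measured TCP pose, the force, the opening and the grip force at its end, in the units of the state.
- monitor.state(): the state, without advancing time (a new reading comes with each control period).
- imaging.snapshot(name): name is "side" or "top"; returns a dict with "pixels" (384x512x3 uint8, blue, green, red), "camera_matrix" (3x3 intrinsics, pixels), "k1" (the pictures are not rectified: a ray, as slopes to the right and down, at radius r is drawn at 1 + k1 r^2 times it, then the intrinsics apply), "origin" and "attitude" of the camera in the world. Camera axes: x right, y down, z forward; pixel columns grow to the right and rows downward; lengths in mm; the calibration is good to about 2 mm. A picture is of the moment at which its call begins. There is no depth.
- ctrl.close_job(): hands the job in; it is judged then, once.
Trained networks look in a picture, given as the dict that the camera call returned (one of the last four; its "shot" number tells which), for a name from the list of things; names that differ only in an ending like _2 or _b are one class to them, and where a whole thing is asked for, a point or a joint stands for the part that bears it (a point fixed in the world has none). Each returns a list of dicts, best first, with "score" (0 to 1); they miss things now and then, are a little off and sometimes report something else, mostly with a low value. They report only what shows in the picture. A call takes as long as a camera call.
- imaging.find_in(picture, label): "centre" ([row, column] in pixels, amid what is visible of it).
- imaging.trace(picture, label): "pixels" (384x512 bool, what is visible of it) and "centre" ([row, column] in pixels, amid what is visible of it).
- imaging.landmark_of(picture, label): "centre" ([row, column] in pixels: a listed point, or the origin of a listed thing).
The state is a dict: "time_s": time; "q": joint angles; "qvel": joint speeds; "tau": joint torques, N m; "tcp_pos": TCP position; "orientation": TCP orientation; "force": force on the tool from outside, world axes, zero at the start; "ft_torque": the same for the moment, N m; "opening": finger opening in mm; "grasp_force": force on a finger pad.
Only numpy, scipy, OpenCV 4.12 (cv2) and the standard library are available. Lean on these libraries where they do the work, as an engineer would, in place of code of your own. Each camera call takes 0.05 s, during which the arm holds its last target. There are 200 camera calls.

## Task

Load the test box with every circuit board lying on the blue mat: first press the red mushroom stop down until it latches, then swing the hasp off its staple, open the lid right up, and lay each board flat in a bay of its own. Then shut the lid fully and swing the hasp back down over the staple; only when the box is hasped, twist the stop's head clockwise so that it pops up again. Leave the cutters, the screwdriver and the solder reel where they lie.

Things in the scene. Friction and masses are not known exactly. Their poses are not given: they have to be found in the camera images.
- test_box: grey test box, fixed to the bench, 180 (x) x 268 (y) mm, rim 85 mm above the bench; walls 6 mm, inner floor 30 mm above the bench. Origin: centre of the underside; the staple is on its front (-x, towards the robot), the lid's hinge along its far rim. Three white ribs, 4 mm wide and 14 mm high, part the floor into four bays, each 168 (x) x 60 (y) mm
- lid (a joint): lid angle (rad): 0 shut, 1.75 at its stop just past upright. Frame with clear pane, 268 wide, 10 mm thick, reaching 184 mm from its hinge axis, which runs along y at box x = +90 mm, 85.5 mm above the bench (the lid's underside). Stiff hinge: stays where it is left (about 6 N at the handle lifts it), must be pushed shut. Cannot be lifted while the hasp is over the staple
- lid_handle (a point): middle of the black bow handle on the lid's top: bar 110 mm long along y, 10 x 10 mm thick, its middle 34 mm above the lid's top and 134 mm from the lid's hinge line; 29 mm free below the bar, 90 mm between its two legs
- hasp (a joint): hasp angle on the lid (rad): 0 hanging straight down along the box front, over the staple; grows as its lower end swings out and up towards the robot; 1.57 straight out from the lid, stop at 2.4. Clear of the staple above 0.6. Hinge axis along y on the lid's front edge: with the lid shut at box x = -104 mm, 90 mm above the bench. Stays where it is left (0.045 N m friction)
- hasp_tab (a point): grip point of the brass hasp: middle of its pull tab's rolled end, a bar 10 mm thick, 28 mm long (y). The 18 mm wide tab is square to the strap's lower end (towards the robot when the hasp is down, up when it stands straight out). Strap 24 mm wide, slotted. The point is 30 mm out from the strap, 42.5 mm along it from the hasp's hinge; 47 mm above the bench with the hasp down
- staple (a point): middle of the steel staple on the box's front, 68 mm above the bench: a bow 6 mm wide that stands 20 mm out of the wall and passes through the hasp's slot
- bay0 (a point): centre of the floor of the bay at the box's -y end, 30 mm above the bench; x and y axes as the box's
- bay1 (a point): the same of the next bay, 64 mm further along the box's +y
- bay2 (a point): the same of the third bay
- bay3 (a point): the same of the bay at the box's +y end
- stop_station: stop station, fixed to the bench: square grey and yellow housing 76 x 76 mm, 64 mm high, with the red mushroom stop on its top. Origin: centre of the underside
- stop_top (a point): centre of the top of the red mushroom head: 40 mm across, 24 mm tall, with a white bar on top; its top is 101 mm above the bench when up, about 94 mm when latched down
- stop_plunger (a joint): how far the mushroom is pressed down (m): 0 up, latches at about 0.007, bottom stop 0.009. Press it right to the bottom (about 10 N) and let go: it stays latched
- stop_head (a joint): turn of the mushroom head (rad), clockwise from above positive, 0 to 0.9, sprung back to 0. Turned past about 0.5 while latched and then let go, it springs up
- board_a: circuit board, 90 (own x) x 48 (own y) mm, lying flat: slab 8 mm thick with standoffs, and a dark transformer block 30 (x) x 36 (y) mm standing on its middle from 8 to 38 mm above the underside, a good grip across its 30 mm. 0.22 kg. Origin: centre of the underside, z up on the component side. Absent in some starts (None)
- board_b: circuit board, 90 (own x) x 48 (own y) mm, lying flat: slab 8 mm thick with standoffs, and a dark transformer block 30 (x) x 36 (y) mm standing on its middle from 8 to 38 mm above the underside, a good grip across its 30 mm. 0.22 kg. Origin: centre of the underside, z up on the component side. Absent in some starts (None)
- board_c: circuit board, 90 (own x) x 48 (own y) mm, lying flat: slab 8 mm thick with standoffs, and a dark transformer block 30 (x) x 36 (y) mm standing on its middle from 8 to 38 mm above the underside, a good grip across its 30 mm. 0.22 kg. Origin: centre of the underside, z up on the component side. Absent in some starts (None)
- board_d: circuit board, 90 (own x) x 48 (own y) mm, lying flat: slab 8 mm thick with standoffs, and a dark transformer block 30 (x) x 36 (y) mm standing on its middle from 8 to 38 mm above the underside, a good grip across its 30 mm. 0.22 kg. Origin: centre of the underside, z up on the component side. Absent in some starts (None)
- esd_mat: blue antistatic mat, 250 x 230 x 2 mm, on which the boards lie at the start. Origin: centre of the underside
- cutters: red-handled side cutters, 120 mm long, 12 mm high, lying flat; leave alone
- screwdriver: orange screwdriver, 190 mm long along its x, lying; leave alone
- solder_reel: aluminium reel, 60 mm across, 40 mm high, standing on end; leave alone

How it is judged (in metres and radians):
On the way, in this order (a step that is already met when the one before it is completed fails the run):
1. the mushroom stop is pressed down and latched (value of joint stop_plunger above 0.005 m), for 0.3 s.
2. the hasp is swung clear of the staple, with the stop down (value of joint hasp above 0.65 rad and value of joint stop_plunger above 0.005 m), for 0.2 s.
3. the lid is open (value of joint lid above 1.2 rad and value of joint stop_plunger above 0.005 m), for 0.2 s.
4. every board lies flat in a bay, let go, with the lid open (x of board_a in the frame of test_box between -0.05 and 0.05 m and y of board_a in the frame of test_box between -0.115 and 0.115 m and z of board_a in the frame of test_box between 0.026 and 0.036 m and angle between each of board_a, board_b, board_c, board_d's own z axis and vertical below 0.12 rad and x of board_b in the frame of test_box between -0.05 and 0.05 m and y of board_b in the frame of test_box between -0.115 and 0.115 m and z of board_b in the frame of test_box between 0.026 and 0.036 m and x of board_c in the frame of test_box between -0.05 and 0.05 m and y of board_c in the frame of test_box between -0.115 and 0.115 m and z of board_c in the frame of test_box between 0.026 and 0.036 m and x of board_d in the frame of test_box between -0.05 and 0.05 m and y of board_d in the frame of test_box between -0.115 and 0.115 m and z of board_d in the frame of test_box between 0.026 and 0.036 m and contact force between the fingers and board_a below 0.1 N and contact force between the fingers and board_b below 0.1 N and contact force between the fingers and board_c below 0.1 N and contact force between the fingers and board_d below 0.1 N and value of joint lid above 0.9 rad and value of joint stop_plunger above 0.005 m), for 0.2 s.
5. the lid is shut (value of joint lid below 0.04 rad and x of board_a in the frame of test_box between -0.05 and 0.05 m and y of board_a in the frame of test_box between -0.115 and 0.115 m and z of board_a in the frame of test_box between 0.026 and 0.036 m and angle between each of board_a, board_b, board_c, board_d's own z axis and vertical below 0.12 rad and x of board_b in the frame of test_box between -0.05 and 0.05 m and y of board_b in the frame of test_box between -0.115 and 0.115 m and z of board_b in the frame of test_box between 0.026 and 0.036 m and x of board_c in the frame of test_box between -0.05 and 0.05 m and y of board_c in the frame of test_box between -0.115 and 0.115 m and z of board_c in the frame of test_box between 0.026 and 0.036 m and x of board_d in the frame of test_box between -0.05 and 0.05 m and y of board_d in the frame of test_box between -0.115 and 0.115 m and z of board_d in the frame of test_box between 0.026 and 0.036 m and value of joint stop_plunger above 0.005 m), for 0.2 s.
6. the hasp is down over the staple, the lid shut and the stop still down (value of joint hasp below 0.15 rad and value of joint lid below 0.04 rad and value of joint stop_plunger above 0.005 m), for 0.2 s.
7. the stop is twisted and has popped up (value of joint stop_plunger below 0.002 m and value of joint hasp below 0.15 rad and value of joint lid below 0.04 rad), for 0.3 s.
At the end, for the whole second after the job is handed in: Every board that was there lies flat on the floor of the box, one to a bay (tilt under 0.12 rad, height within 6 mm); the lid is shut (under 0.04 rad), the hasp hangs over the staple (under 0.15 rad) and the mushroom stop is up (within 2 mm) (all of step 7 and x of board_a in the frame of test_box between -0.05 and 0.05 m and y of board_a in the frame of test_box between -0.115 and 0.115 m and z of board_a in the frame of test_box between 0.026 and 0.036 m and angle between each of board_a, board_b, board_c, board_d's own z axis and vertical below 0.12 rad and x of board_b in the frame of test_box between -0.05 and 0.05 m and y of board_b in the frame of test_box between -0.115 and 0.115 m and z of board_b in the frame of test_box between 0.026 and 0.036 m and x of board_c in the frame of test_box between -0.05 and 0.05 m and y of board_c in the frame of test_box between -0.115 and 0.115 m and z of board_c in the frame of test_box between 0.026 and 0.036 m and x of board_d in the frame of test_box between -0.05 and 0.05 m and y of board_d in the frame of test_box between -0.115 and 0.115 m and z of board_d in the frame of test_box between 0.026 and 0.036 m); the robot touches nothing.
It fails at once if the lid is lifted (over 0.15 rad) while the stop is not down (value of joint lid above 0.15 rad and value of joint stop_plunger below 0.004 m).
It fails at once if cutters pushed more than 30 mm aside (distance of cutters from where it was at the start of the episode above 0.03 m).
It fails at once if screwdriver pushed more than 30 mm aside (distance of screwdriver from where it was at the start of the episode above 0.03 m).
It fails at once if solder reel pushed more than 30 mm aside (distance of solder_reel from where it was at the start of the episode above 0.03 m).
Of board_a, board_b, board_c, board_d only 2 to 4 are there at a start; the rules pass over those that are not, and their reading is None.
At some moment in a run one of board_a, board_b, board_c, board_d may be knocked a few centimetres aside while the robot is not near it.
Once in a run the grip may slacken for a moment while it holds something.
It also fails if it takes over 210 s, if anything falls off the work surface, if the arm or the gripper's body presses on something with over 40 N, if the wrist force passes 120 N, or if a joint passes its speed limit or range.

## Working session

There is one attempt and no reset: what is moved stays moved. The work goes in short steps, Python scripts to look and compute and a tool call to move; the robot and the scene stay as the last step left them, time stands still between calls to the robot, and variables do not carry over. Pictures are saved under pics/ and viewed, at most 14 in all, crops included, and the job is handed in when it is done.

Besides the shell and the picture viewer there is one more tool, called after ">>>" by a JSON object that holds its "method" and its "body", one argument or row to a line. apply_moves: Moves the arm, as the interface text tells. Shifts and turns lie within -1 to 1; 1 stands for 30 cm of shift or 2 pi rad of turn. Its arguments: {"type":"object","properties":{"deltas":{"type":"array","items":{"type":"array","items":{"type":"number"}}},"grip":{"type":"number"}},"required":["deltas"]}

```bash
mkdir -p pics; cat > h.py <<'E'
import numpy as np, cv2
from scipy.spatial.transform import Rotation as R
from station import monitor, imaging, ctrl
def rot(q): q=np.asarray(q,float); return R.from_quat([q[1],q[2],q[3],q[0]]) if q.size==4 else R.from_matrix(q)
def ray(p,rc):
    K=np.array(p["camera_matrix"]); d=np.array([(rc[1]-K[0,2])/K[0,0],(rc[0]-K[1,2])/K[1,1]])
    s=d.copy()
    for _ in range(20): s=d/(1+p["k1"]*(s@s))
    return np.array(p["origin"],float), rot(p["attitude"]).apply([s[0],s[1],1])
def atz(p,rc,z):
    o,d=ray(p,rc); return o+d*(z-o[2])/d[2]
def proj(p,P):
    K=np.array(p["camera_matrix"]); c=rot(p["attitude"]).inv().apply(np.asarray(P,float)-p["origin"])
    s=c[:2]/c[2]; s=s*(1+p["k1"]*(s@s)); return np.array([K[1,2]+K[1,1]*s[1],K[0,2]+K[0,0]*s[0]])
def tri(p1,a,p2,b):
    o1,d1=ray(p1,a);o2,d2=ray(p2,b); A=np.stack([d1,-d2],1); t=np.linalg.lstsq(A,o2-o1,rcond=None)[0]
    return (o1+d1*t[0]+o2+d2*t[1])/2, np.linalg.norm(o1+d1*t[0]-o2-d2*t[1])
E
python3 - <<'E'
from h import *
P={n:imaging.snapshot(n) for n in("side","top")}
for n,p in P.items():
    cv2.imwrite(f"pics/{n}0.png",p["pixels"]); print(n,np.round(p["origin"],1),p["attitude"],p["k1"],p["camera_matrix"])
print(monitor.state())
for l in ["test_box","lid_handle","hasp_tab","staple","bay0","bay3","stop_station","stop_top","board_a","esd_mat","cutters","screwdriver","solder_reel"]:
    for n,p in P.items():
        print(l,n,[(np.round(d["centre"],1).tolist(),round(d["score"],2)) for d in imaging.landmark_of(p,l)][:6])
E
```

```text
side [174.7 955.2 856.3] [ 0.09239051 -0.16356727  0.87631624 -0.44359844] -0.12910809933215744 [[416.57289487   0.         260.26642278]
 [  0.         416.57289487 184.16571786]
 [  0.           0.           1.        ]]
top [ 322.1  -10.  1175.5] [-0.07599113  0.72513177 -0.68059958  0.07206576] -0.1308380206981626 [[465.35233121   0.         258.06066224]
 [  0.         465.35233121 189.49088974]
 [  0.           0.           1.        ]]
{'time_s': 0.1, 'q': array([-1.20042545e+00,  1.31050448e-01,  1.48915106e+00, -1.55809268e-05,
        1.52299815e+00, -8.54232103e-02]), 'qvel': array([ 0.00096042, -0.00160988, -0.00227362, -0.00065033, -0.00197538,
        0.00109207]), 'tau': array([ 4.34002832e-04, -5.61341143e+01, -4.93094838e+01,  7.69649469e-02,
        2.91739544e-02, -6.86059593e-05]), 'tcp_pos': array([ 263.97542244, -538.4020675 ,  301.82386922]), 'orientation': array([-7.94256612e-04,  9.74143269e-01,  2.25929739e-01, -1.21793641e-04]), 'force': array([ 0.36867272, -0.39275367,  0.66932101]), 'ft_torque': array([ 0.01143709,  0.00446545, -0.04892485]), 'grasp_force
[... 505 characters left out ...]
stop_station top [([231.0, 387.0], 0.71)]
stop_top side [([138.2, 315.2], 0.6)]
stop_top top [([224.6, 400.0], 0.68), ([256.6, 316.0], 0.43)]
board_a side [([272.1, 232.4], 0.68), ([313.9, 258.3], 0.59), ([191.9, 278.6], 0.58)]
board_a top [([193.2, 153.0], 0.86), ([190.9, 116.8], 0.73), ([235.8, 108.1], 0.65), ([169.8, 378.7], 0.51)]
esd_mat side [([292.1, 247.8], 0.78), ([191.0, 319.9], 0.59)]
esd_mat top [([216.1, 133.5], 0.78)]
cutters side [([268.4, 173.1], 0.55)]
cutters top [([134.0, 145.6], 0.65)]
screwdriver side [([157.8, 272.4], 0.68)]
screwdriver top [([175.5, 379.8], 0.97)]
solder_reel side [([191.5, 319.3], 0.84)]
solder_reel top [([258.0, 315.6], 0.56), ([191.1, 150.9], 0.46)]
```

```bash
python3 - <<'E'
import cv2
t=cv2.imread("pics/top0.png")[90:310,50:450]; cv2.imwrite("pics/t0c.png",cv2.resize(t,None,fx=2,fy=2,interpolation=3))
E
```

```text
(no output)
```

View pics/t0c.png

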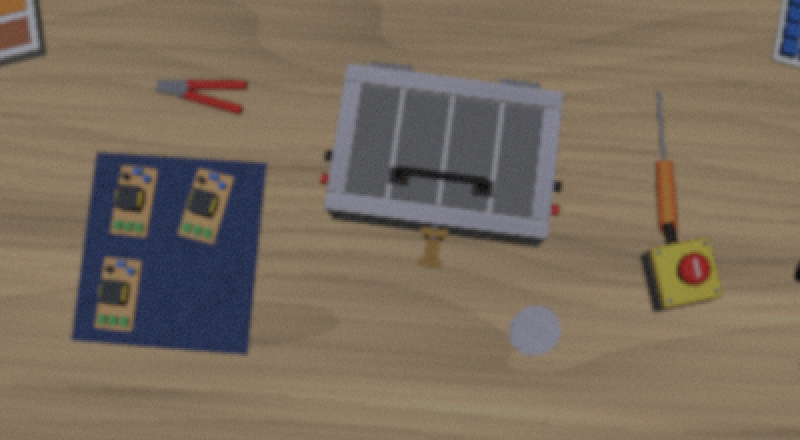

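View pics/side0.png

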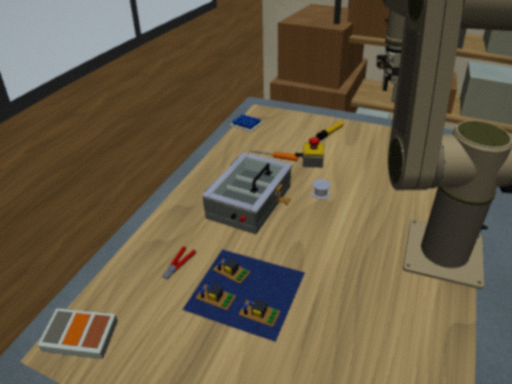

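```bash
cat >> h.py <<'E'
from scipy.optimize import minimize
def boxv(x0,x1,y0,y1,z0,z1): return np.array([[x,y,z] for x in(x0,x1) for y in(y0,y1) for z in(z0,z1)],float)
def sil(p,parts,pose,S=4):
    m=np.zeros((384*S,512*S),np.uint8); c,s=np.cos(pose[2]),np.sin(pose[2])
    for v in parts:
        w=np.c_[c*v[:,0]-s*v[:,1]+pose[0], s*v[:,0]+c*v[:,1]+pose[1], v[:,2]]
        q=np.array([proj(p,u)[::-1] for u in w])
        h=cv2.convexHull(((q+.5)*S).astype(np.float32)).round().astype(np.int32); cv2.fillConvexPoly(m,h,1)
    return cv2.resize(m.astype(np.float32),(512,384),interpolation=cv2.INTER_AREA)
def fit(obs,parts,pose0):
    def f(x):
        c=0
        for p,m in obs:
            s=sil(p,parts,x); c+=1-np.minimum(s,m).sum()/np.maximum(s,m).sum()
        return c
    x0=np.array(pose0,float); sx=np.array([x0,x0+[8,0,0],x0+[0,8,0],x0+[0,0,.12]])
    r=minimize(f,x0,method="Nelder-Mead",options=dict(initial_simplex=sx,xatol=.02,fatol=1e-4,maxiter=150)); return r.x,r.fun/len(obs)
LID=boxv(-94,90,-134,134,85.5,95.5); BOX=boxv(-90,90,-134,134,0,85)
BOARD=[boxv(-45,45,-24,24,2,10),boxv(-15,15,-18,18,10,40)]
def boards(p,lab="board_a",z=0,thr=.3):
    out=[]
    for d in imaging.trace(p,lab):
        if d["score"]<thr: continue
        m=d["pixels"].astype(np.float32)
        (c,sz,a)=cv2.minAreaRect(np.argwhere(d["pixels"])[:,::-1].astype(np.float32))
        b=cv2.boxPoints((c,sz,a)); g=np.array([atz(p,q[::-1],z+10)[:2] for q in b])
        e=[g[1]-g[0],g[2]-g[1]]; e=max(e,key=np.linalg.norm)
        parts=[v+[0,0,z] for v in BOARD]
        x,fu=fit([(p,m)],parts,[*g.mean(0),np.arctan2(e[1],e[0])])
        out.append((x,fu,d["score"],int(m.sum())))
    return out
E
python3 - <<'E'
from h import *
P={n:imaging.snapshot(n) for n in("side","top")}
side,top=P["side"],P["top"]
def tr(p,l): return [(d["pixels"],d["score"]) for d in imaging.trace(p,l)]
M={}
for n,p in P.items():
    for l in ["test_box","lid","lid_handle","hasp","stop_station","stop_head"]:
        t=tr(p,l); print(n,l,[(int(m.sum()),round(s,2)) for m,s in t],[np.round(np.argwhere(m).mean(0)) for m,s in t][:2])
        M[n,l]=t[0][0] if t else None
import pickle; pickle.dump((P,M),open("m.pkl","wb"))
for l in ["lid_handle","hasp_tab","staple","stop_top"]:
    a,b=imaging.landmark_of(side,l),imaging.landmark_of(top,l)
    if a and b: print(l,tri(side,a[0]["centre"],top,b[0]["centre"]))
for b in boards(top): print("board",np.round(b[0],3),b[1:])
for l,z in [("solder_reel",20),("screwdriver",8),("cutters",6)]:
  for n,p in P.items():
    d=imaging.trace(p,l)
    if d:
        pts=np.array([atz(p,q,z) for q in np.argwhere(d[0]["pixels"])]); print(l,n,pts.min(0).round(),pts.max(0).round())
E
```

```text
side test_box [(4976, 0.87), (3174, 0.27)] [array([192., 248.]), array([183., 249.])]
side lid [(3265, 0.7), (85, 0.39)] [array([183., 250.]), array([142., 314.])]
side lid_handle [(3159, 0.67), (188, 0.17)] [array([183., 249.]), array([156., 281.])]
side hasp [(101, 0.42)] [array([196., 282.])]
side stop_station [(615, 0.78), (88, 0.23)] [array([154., 312.]), array([141., 314.])]
side stop_head [(82, 0.48)] [array([142., 314.])]
top test_box [(9033, 0.91), (1232, 0.15)] [array([168., 272.]), array([225., 390.])]
top lid [(629, 0.35), (8985, 0.23)] [array([193., 153.]), array([168., 272.])]
top lid_handle [(8324, 0.92), (9090, 0.56)] [array([166., 272.]), array([168., 272.])]
top hasp [(166, 0.67)] [array([212., 266.])]
top stop_station [(1206, 0.89)] [array([226., 390.])]
top stop_head [(222, 0.59)] [array([224., 396.])]
lid_handle (array([578.23498265, -23.03680969, 134.47359716]), np.float64(4.498253737830111))
hasp_tab (array([486.8452394 , -14.71830252,  56.30670757]), np.float64(6.874428775621961))
staple (array([514.57953609, -15.3145026 ,  78.60633972]), np.float64(1.4341379014758062))
stop_top (array([474.00168399, -28.21933091, 283.91822913]), np.float64(119.87687109273395))
board [ 4.23336e+02  3.77636e+02 -1.10000e-02] (np.float64(0.10128128528594971), 0.92, 648)
board [ 5.4570e+02  2.7693e+02 -1.8700e-01] (np.float64(0.06985360383987427), 0.68, 650)
board [ 5.45465e+02  3.71033e+02 -4.10000e-02] (np.float64(0.08815646171569824), 0.68, 651)
solder_reel side [ 378. -205.   20.] [442. -94.  20.]
solder_reel top [ 381. -182.   20.] [ 442. -119.   20.]
screwdriver side [ 546. -346.    8.] [ 664. -301.    8.]
screwdriver top [ 547. -332.    8.] [ 722. -300.    8.]
cutters side [671. 239.   6.] [720. 364.   6.]
cutters top [672. 239.   6.] [718. 361.   6.]
```

```bash
python3 - <<'E'
from h import *
import pickle
P,M=pickle.load(open("m.pkl","rb")); f=lambda m:m.astype(np.float32)
T,S=P["top"],P["side"]
full=[LID,BOX]
print("box top",fit([(T,f(M["top","test_box"]))],full,[600,-25,0.05]))
print("lid top",fit([(T,f(M["top","lid_handle"]))],[LID],[600,-25,0.05]))
print("box side",fit([(S,f(M["side","test_box"]))],full,[600,-25,0.05]))
print("both",fit([(T,f(M["top","test_box"])),(S,f(M["side","test_box"]))],full,[600,-25,0.05]))
a=np.arange(0,6.3,.3)
ST=[boxv(-38,38,-38,38,0,64)]; HD=np.array([[20*np.cos(t),20*np.sin(t),z] for t in a for z in(77,101)])
print("stop both",fit([(T,f(M["top","stop_station"])),(S,f(M["side","stop_station"]))],ST+[HD],[480,-320,0.2]))
print("stop top",fit([(T,f(M["top","stop_station"]))],ST+[HD],[480,-320,0.2]))
for n in P:
  hsv=cv2.cvtColor(P[n]["pixels"],cv2.COLOR_BGR2HSV); r=((hsv[...,0]<8)|(hsv[...,0]>172))&(hsv[...,1]>120)
  cy,cx=(224,396) if n=="top" else (141,314)
  k=np.zeros_like(r);k[cy-15:cy+15,cx-15:cx+15]=1; q=r&k
  q=f(cv2.morphologyEx(q.astype(np.uint8),cv2.MORPH_CLOSE,np.ones((5,5)))); print(n,q.sum(),fit([(P[n],q)],[HD],[490,-320,0])) 
  c=np.argwhere(q).mean(0); print(atz(P[n],c,97))
E
```

```text
box top (array([ 6.19251934e+02, -2.70653685e+01, -8.45730337e-02]), np.float64(0.051651060581207275))
lid top (array([ 6.19027042e+02, -2.66040307e+01, -7.62650418e-02]), np.float64(0.04851752519607544))
box side (array([ 6.18553187e+02, -2.58487019e+01, -7.75348471e-02]), np.float64(0.03203815221786499))
both (array([ 6.19063256e+02, -2.63874393e+01, -8.08222252e-02]), np.float64(0.04288765788078308))
stop both (array([ 4.90281534e+02, -3.30371322e+02,  2.46250948e-01]), np.float64(0.1371246576309204))
stop top (array([ 4.90786033e+02, -3.29526369e+02,  2.36674326e-01]), np.float64(0.10544437170028687))
side 75.0 (array([ 4.87724929e+02, -3.36831870e+02,  2.47939829e-01]), np.float64(0.3563656210899353))
[ 485.14116477 -322.8677366    97.        ]
top 168.0 (array([ 4.91768236e+02, -3.29564866e+02,  9.80838560e-02]), np.float64(0.3784971237182617))
[ 488.88777645 -328.45757709   97.        ]
```

>>> {"method": "apply_moves", "body": {
  "deltas": [
    [0,0,0,0,0,0.0181],
    [0,0,0,0,0,0.0181],
    [0,0,0,0,0,0.0181],
    [0,0,0,0,0,0.0182],
    [0.094,-0.087,0,0,0,0],
    [0.094,-0.087,0,0,0,0],
    [0.094,-0.087,0,0,0,0],
    [0.094,-0.087,0,0,0,0],
    [0.094,-0.087,0,0,0,0],
    [0.094,-0.087,0,0,0,0],
    [0.094,-0.087,0,0,0,0],
    [0.094,-0.087,0,0,0,0]
  ],
  "grip": 1
}}

```text
time_s: 3.85
tcp_pos: [490.8, -328.4, 303.0]
orientation: [0.0, 1.0, 0.0, 0.0]
force: [-0.2, -0.9, 0.0]
opening: 17.5
grasp_force: 0.0
```

>>> {"method": "apply_moves", "body": {
  "deltas": [
    [0,0,0.1,0,0,0],
    [0,0,0.1,0,0,0],
    [0,0,0.1,0,0,0],
    [0,0,0.03,0,0,0],
    [0,0,0,0,0,0],
    [0,0,0,0,0,0],
    [0,0,0,0,0,0]
  ]
}}

```text
time_s: 4.43
tcp_pos: [490.5, -330.9, 206.2]
orientation: [0.001, 1.0, -0.0, 0.001]
force: [1.0, -0.4, 0.7]
opening: 0.3
grasp_force: 0.0
```

>>> {"method": "apply_moves", "body": {
  "deltas": [
    [0,0,0.03,0,0,0],
    [0,0,0.03,0,0,0],
    [0,0,0.02,0,0,0],
    [0,0,0.015,0,0,0],
    [0,0,0.01,0,0,0],
    [0,0,0.003,0,0,0],
    [0,0,0,0,0,0],
    [0,0,0,0,0,0],
    [0,0,0,0,0,0]
  ]
}}

```text
time_s: 5.18
tcp_pos: [490.8, -331.0, 175.9]
orientation: [0.002, 1.0, 0.0, 0.002]
force: [-7.7, 5.8, 29.3]
opening: 0.3
grasp_force: 14.7
```

>>> {"method": "apply_moves", "body": {
  "deltas": [
    [0,0,-0.12,0,0,0],
    [0,0,-0.13,0,0,0],
    [-0.002,-0.117,0,0,0,0.0128],
    [-0.002,-0.117,0,0,0,0],
    [-0.002,-0.117,0,0,0,0],
    [-0.002,-0.117,0,0,0,0],
    [-0.002,-0.117,0,0,0,0],
    [-0.002,-0.117,0,0,0,0],
    [-0.002,-0.117,0,0,0,0],
    [-0.002,-0.117,0,0,0,0],
    [0,-0.117,0,0,0,0],
    [0,0,0,0,0,0]
  ],
  "grip": -1
}}

```text
time_s: 6.18
tcp_pos: [507.2, -9.3, 245.9]
orientation: [-0.001, 0.999, -0.038, -0.0]
force: [0.6, -0.7, 0.4]
opening: 75.7
grasp_force: 0.0
```

```bash
cat >> h.py <<'E'
BX,BY,BW=619.0,-26.4,-0.08
def b2w(x,y,z): c,s=np.cos(BW),np.sin(BW); return np.array([BX+c*x-s*y,BY+s*x+c*y,z])
def rel(target):  # grasp-point target -> shift in tool axes, units
    s=monitor.state(); r=rot(s["orientation"]); t=np.array(target,float)-r.apply([0,0,65])-s["tcp_pos"]
    e=r.as_matrix(); return np.round(r.inv().apply(t)/300,4), "yaw",round(np.arctan2(e[1,0],e[0,0]),3), s["tcp_pos"].round(1),s["time_s"]
E
python3 - <<'E'
from h import *
print(rel(b2w(-134,0,47)))
for n in("side","top"):
    p=imaging.snapshot(n); c=p["pixels"]
    c=c[110:240,220:350] if n=="side" else c[160:290,200:430]
    cv2.imwrite(f"pics/{n}1.png",cv2.resize(c,None,fx=3.4,fy=3.4,interpolation=3))
    print(n,proj(p,b2w(-134,0,47)),[ (d["centre"],d["score"]) for d in imaging.landmark_of(p,"hasp_tab")])
    print(proj(p,[490,-329.5,101]),proj(p,[490,-329.5,94]),[ (d["centre"],d["score"]) for d in imaging.landmark_of(p,"stop_top")])
E
```

```text
(array([-0.0704,  0.0282,  0.4464]), 'yaw', np.float64(-0.076), array([507.2,  -9.3, 245.9]), 6.1833)
side [201.22809061 286.78636487] [([199.4, 286.9], 0.61)]
[138.60755671 313.65748387] [140.28504256 313.55017543] [([142.4, 315.5], 0.38)]
top [220.55561366 264.09295595] [([219.9, 263.2], 0.68)]
[223.34967572 397.45094097] [223.75667481 396.59017908] [([227.5, 397.0], 0.6), ([218.1, 135.9], 0.51)]
```

View pics/side1.png

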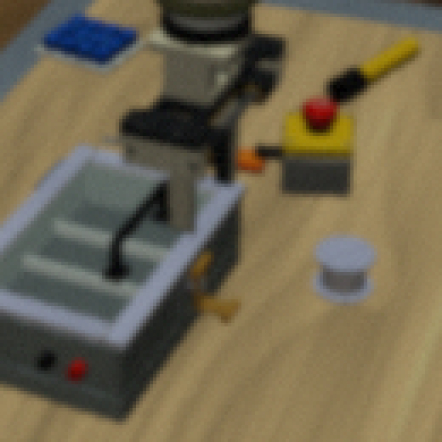

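>>> {"method": "apply_moves", "body": {
  "deltas": [
    [-0.0354,0.0141,0,0,0,0.0005],
    [-0.035,0.0141,0,0,0,0],
    [0,0,0.09,0,0,0],
    [0,0,0.09,0,0,0],
    [0,0,0.09,0,0,0],
    [0,0,0.07,0,0,0],
    [0,0,0.05,0,0,0],
    [0,0,0,0,0,0],
    [0,0,0,0,0,0],
    [0,0,0,0,0,0]
  ]
}}

```text
time_s: 7.32
tcp_pos: [486.3, -22.0, 130.5]
orientation: [0.0, 0.999, -0.042, 0.001]
force: [0.3, 1.5, -0.5]
opening: 93.3
grasp_force: 0.0
```

```bash
python3 -c "
from h import *
print(rel(b2w(-134,0,47)),monitor.state()['force'])"
```

```text
(array([-0.005 , -0.0209,  0.0615]), 'yaw', np.float64(-0.084), array([486.3, -22. , 130.5]), 7.3167) [ 0.31173963  1.49308213 -0.52013404]
```

>>> {"method": "apply_moves", "body": {
  "deltas": [
    [-0.005,-0.021,0.03,0,0,0],
    [0,0,0.031,0,0,0],
    [0,0,0,0,0,0]
  ]
}}

```text
time_s: 7.57
tcp_pos: [483.8, -14.4, 109.5]
orientation: [-0.0, 0.999, -0.041, -0.001]
force: [0.1, -0.4, -0.6]
opening: 93.1
grasp_force: 0.0
```

>>> {"method": "apply_moves", "body": {
  "deltas": [
    [0,0,0,0,0,0],
    [0,0,0,0,0,0],
    [0,0,0,0,0,0],
    [0,0,0,0,0,0],
    [0,0,0,0,0,0],
    [0,0,0,0,0,0],
    [0,0,0,0,0,0],
    [0,0,0,0,0,0],
    [0,0,0,0,0,0],
    [0,0,0,0,0,0]
  ],
  "grip": 1
}}

```text
time_s: 8.4
tcp_pos: [484.7, -14.9, 111.0]
orientation: [0.0, 0.999, -0.042, 0.0]
force: [0.8, -0.3, 0.2]
opening: 31.2
grasp_force: 0.0
```

>>> {"method": "apply_moves", "body": {
  "deltas": [
    [0,0,0,0,0,0],
    [0,0,0,0,0,0],
    [-0.019,-0.0,-0.018,0,0,0],
    [-0.018,0,-0.018,0,0,0],
    [-0.013,0,-0.023,0,0,0],
    [-0.012,0,-0.023,0,0,0],
    [-0.005,0,-0.025,0,0,0],
    [-0.005,0,-0.025,0,0,0],
    [0.002,0,-0.026,0,0,0],
    [0.002,0,-0.026,0,0,0],
    [0.01,0,-0.024,0,0,0],
    [0.01,0,-0.024,0,0,0]
  ]
}}

```text
time_s: 9.4
tcp_pos: [466.1, -14.0, 178.2]
orientation: [0.0, 0.999, -0.042, -0.006]
force: [-18.0, -5.3, -1.2]
opening: 27.5
grasp_force: 30.0
```

>>> {"method": "apply_moves", "body": {
  "deltas": [
    [0,0,0,0,0,0],
    [0,0,0,0,0,0]
  ]
}}

```text
time_s: 9.57
tcp_pos: [466.9, -14.1, 178.6]
orientation: [0.001, 0.999, -0.042, -0.005]
force: [-13.5, -5.9, -1.8]
opening: 27.4
grasp_force: 30.0
```

```bash
python3 -c "
from h import *
p=imaging.snapshot('side'); cv2.imwrite('pics/side2.png',cv2.resize(p['pixels'][110:240,220:350],None,fx=3.4,fy=3.4,interpolation=3))
print(proj(p,b2w(-149,0,117)),[ (d['centre'],d['score']) for d in imaging.landmark_of(p,'hasp_tab')])
"
```

```text
[184.29351807 291.86212038] [([182.2, 291.7], 0.6), ([200.3, 240.7], 0.28)]
```

View pics/side2.png

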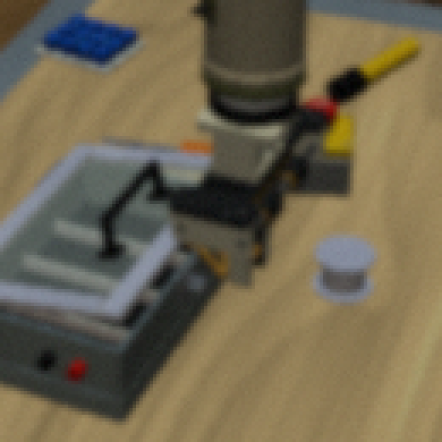

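>>> {"method": "apply_moves", "body": {
  "deltas": [
    [0,0,0,0,0,0],
    [0,0,0,0,0,0],
    [0,0,0,0,0,0],
    [0,0,0,0,0,0],
    [0,0,0,0,0,0],
    [0,0,-0.1,0,0,0],
    [0,0,-0.12,0,0,0],
    [0,0,-0.12,0,0,0],
    [0,0,0,0,0,-0.0192],
    [0,0,0,0,0,-0.0192],
    [0,0,0,0,0,-0.0192],
    [0,0,0,0,0,-0.0192]
  ],
  "grip": -1
}}

```text
time_s: 10.67
tcp_pos: [470.6, -13.6, 283.2]
orientation: [0.0, 0.98, 0.201, 0.001]
force: [0.1, 0.2, -0.4]
opening: 92.9
grasp_force: 0.0
```

>>> {"method": "apply_moves", "body": {
  "deltas": [
    [0,0,0,0,0,-0.0192],
    [0,0,0,0,0,-0.0192],
    [0,0,0,0,0,-0.0192],
    [0,0,0,0,0,-0.0192],
    [0,0,0,0,0,-0.0192],
    [0,0,0,0,0,-0.0192],
    [0,0,0,0,0,-0.0192],
    [0,0,0,0,0,-0.0192],
    [0,0,0,0,0,-0.0192],
    [0,0,0,0,0,0],
    [0,0,0,0,0,0]
  ]
}}

```text
time_s: 11.58
tcp_pos: [470.4, -13.6, 282.8]
orientation: [0.0, 0.738, 0.675, 0.0]
force: [0.4, -0.9, -0.1]
opening: 93.3
grasp_force: 0.0
```

```bash
python3 - <<'E'
from h import *
p=imaging.snapshot('side');cv2.imwrite('pics/side3.png',cv2.resize(p['pixels'][110:240,200:350],None,fx=4,fy=4,interpolation=3))
t=imaging.snapshot('top')
for l in["lid_handle","hasp_tab"]:
    a,b=imaging.landmark_of(p,l),imaging.landmark_of(t,l); print(l,[(d["centre"],d["score"]) for d in a+b])
    if a and b: print(tri(p,a[0]["centre"],t,b[0]["centre"]))
for th in(0,.05,.1,.15): 
    c=np.cos(th);s=np.sin(th); w=b2w(90-134*c+44*s,0,85.5+134*s+44*c); print(th,w.round(1),proj(p,w).round(1),proj(t,w).round(1),rel(w))
E
```

```text
lid_handle [([173.9, 260.2], 0.66)]
hasp_tab [([156.9, 272.3], 0.73), ([194.3, 291.7], 0.53), ([192.7, 316.2], 0.2)]
0 [575.1 -22.9 129.5] [172.5 260.5] [177.2 270. ] (array([-3.000e-04,  3.508e-01,  2.939e-01]), 'yaw', np.float64(1.484), array([470.3, -13.6, 282.7]), 11.8833)
0.05 [577.5 -23.1 136.1] [170.6 259.7] [175.6 270.3] (array([-2.000e-04,  3.586e-01,  2.717e-01]), 'yaw', np.float64(1.484), array([470.3, -13.6, 282.7]), 11.8833)
0.1 [580.2 -23.3 142.7] [168.6 258.9] [173.8 270.5] (array([-2.000e-04,  3.676e-01,  2.500e-01]), 'yaw', np.float64(1.484), array([470.3, -13.6, 282.7]), 11.8833)
0.15 [583.2 -23.5 149. ] [166.7 258. ] [171.8 270.8] (array([-1.000e-04,  3.777e-01,  2.288e-01]), 'yaw', np.float64(1.484), array([470.3, -13.6, 282.7]), 11.8833)
```

View pics/side3.png

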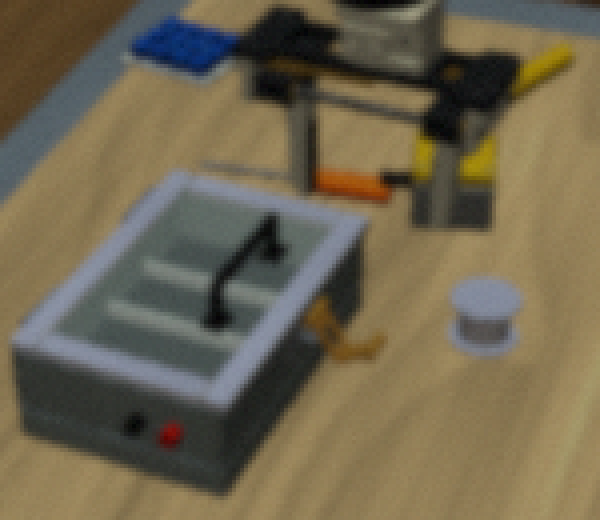

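```bash
python3 - <<'E'
from h import *
p=imaging.snapshot('side')
for th in np.arange(0,2.5,.2):
    c=np.cos(th);s=np.sin(th); w=b2w(-104-42.5*s-30*c,0,90-42.5*c+30*s); e=b2w(-104-42.5*s,0,90-42.5*c);print(round(th,1),w.round(),proj(p,w).round(1),proj(p,e).round(1))
E
```

```text
0.0 [485. -16.  48.] [201.1 286.8] [198.6 278. ]
0.2 [478. -15.  54.] [200.  289.2] [199.1 280.5]
0.4 [471. -15.  63.] [198.5 291.1] [199.1 282.9]
0.6 [467. -14.  72.] [196.5 292.6] [198.7 285.1]
0.8 [464. -14.  82.] [194.1 293.5] [197.9 287. ]
1.0 [464. -14.  92.] [191.4 293.8] [196.6 288.6]
1.2 [465. -14. 103.] [188.6 293.4] [195.  289.9]
1.4 [469. -14. 112.] [185.7 292.4] [193.1 290.6]
1.6 [474. -15. 121.] [182.9 290.9] [190.9 290.9]
1.8 [481. -15. 129.] [180.2 288.8] [188.6 290.6]
2.0 [489. -16. 135.] [177.9 286.2] [186.3 289.8]
2.2 [499. -17. 139.] [176.  283.4] [184.  288.6]
2.4 [509. -18. 142.] [174.5 280.3] [181.8 286.9]
```

>>> {"method": "apply_moves", "body": {
  "deltas": [
    [0,0,0,0,0,0.0192],
    [0,0,0,0,0,0.0192],
    [0,0,0,0,0,0.0192],
    [0,0,0,0,0,0.0192],
    [0,0,0,0,0,0.0192],
    [0,0,0,0,0,0.0192],
    [0,0,0,0,0,0.0192],
    [0,0,0,0,0,0.0192],
    [0,0,0,0,0,0.0192],
    [0,0,0,0,0,0.0192],
    [0,0,0,0,0,0.0192],
    [0,0,0,0,0,0.0192]
  ]
}}

```text
time_s: 12.93
tcp_pos: [470.3, -13.7, 282.7]
orientation: [-0.0, 1.0, 0.015, 0.0]
force: [-0.2, -0.4, -0.1]
opening: 93.1
grasp_force: 0.0
```

>>> {"method": "apply_moves", "body": {
  "deltas": [
    [0,0,0,0,0,0.0192],
    [0,0,0,0,0.0186,0],
    [0,0,0,0,0.0186,0],
    [0,0,0,0,0.0186,0],
    [-0.05,0,0,0,0,0],
    [-0.05,0,0,0,0,0],
    [0,0,0,0,0,0],
    [0,0,0,0,0,0]
  ]
}}

```text
time_s: 13.6
tcp_pos: [442.2, -11.3, 272.5]
orientation: [0.007, 0.984, -0.041, 0.175]
force: [-0.1, -1.0, 0.5]
opening: 92.6
grasp_force: 0.0
```

```bash
python3 - <<'E'
from h import *
p=imaging.snapshot('side');cv2.imwrite('pics/side4.png',cv2.resize(p['pixels'][150:230,250:330],None,fx=6,fy=6,interpolation=3))
print([(d["centre"],d["score"]) for d in imaging.landmark_of(p,"hasp_tab")])
print(rel([465,-14,76]), monitor.state()["orientation"])
print(rot(monitor.state()["orientation"]).as_matrix().round(3))
E
```

```text
[([193.6, 293.6], 0.6)]
(array([-0.157 ,  0.0025,  0.4256]), 'yaw', np.float64(-0.084), array([442.9, -11.4, 273.1]), 13.7) [ 0.00729054  0.98370381 -0.0411959   0.17486154]
[[ 0.935 -0.084  0.343]
 [-0.078 -0.996 -0.029]
 [ 0.345 -0.    -0.939]]
```

View pics/side4.png

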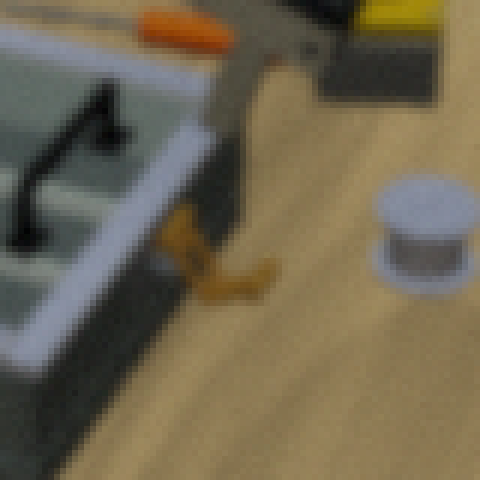

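>>> {"method": "apply_moves", "body": {
  "deltas": [
    [-0.08,0,0,0,0,0],
    [-0.077,0.0025,0,0,0,0],
    [0,0,0.09,0,0,0],
    [0,0,0.09,0,0,0],
    [0,0,0.09,0,0,0],
    [0,0,0.08,0,0,0],
    [0,0,0.05,0,0,0],
    [0,0,0.025,0,0,0],
    [0,0,0,0,0,0],
    [0,0,0,0,0,0]
  ]
}}

```text
time_s: 14.53
tcp_pos: [442.0, -12.0, 136.7]
orientation: [0.007, 0.984, -0.041, 0.174]
force: [0.6, -0.0, 0.3]
opening: 92.7
grasp_force: 0.0
```

>>> {"method": "apply_moves", "body": {
  "deltas": [
    [0,0,0,0,0,0],
    [0,0,0,0,0,0],
    [0,0,0,0,0,0],
    [0,0,0,0,0,0],
    [0,0,0,0,0,0],
    [0,0,0,0,0,0],
    [0,0,0,0,0,0],
    [0,0,0,0,0,0],
    [0,0,0,0,0,0],
    [0,0,0,0,0,0],
    [0,0,0,0,0,0],
    [0,0,0,0,0,0]
  ],
  "grip": 1
}}

```text
time_s: 15.53
tcp_pos: [441.6, -12.3, 136.3]
orientation: [0.008, 0.984, -0.041, 0.174]
force: [-1.0, -3.0, 0.3]
opening: 27.6
grasp_force: 30.0
```

>>> {"method": "apply_moves", "body": {
  "deltas": [
    [0.0233,0,-0.0162,0,-0.0159,0],
    [0.0233,0,-0.0162,0,-0.0159,0],
    [0.0233,0,-0.0162,0,-0.0159,0],
    [0.0233,0,-0.0162,0,-0.0159,0],
    [0.0233,0,-0.0162,0,-0.0159,0],
    [0.0233,0,-0.0162,0,-0.0159,0],
    [0.0233,0,-0.0162,0,-0.0159,0],
    [0.0233,0,-0.0162,0,-0.0159,0],
    [0.0233,0,-0.0162,0,-0.0159,0],
    [0,0,0,0,0,0],
    [0,0,0,0,0,0],
    [0,0,0,0,0,0]
  ]
}}

```text
time_s: 16.53
tcp_pos: [502.5, -17.3, 174.0]
orientation: [-0.011, 0.961, -0.04, -0.275]
force: [-9.6, -1.9, 3.4]
opening: 27.3
grasp_force: 30.0
```

```bash
python3 - <<'E'
from h import *
p=imaging.snapshot('side');cv2.imwrite('pics/side5.png',cv2.resize(p['pixels'][130:230,230:350],None,fx=5,fy=5,interpolation=3))
print([(d["centre"],d["score"]) for d in imaging.landmark_of(p,"hasp_tab")])
s=monitor.state();print(s["tcp_pos"]+rot(s["orientation"]).apply([0,0,65]),s["opening"],s["force"])
E
```

```text
[([185.3, 291.7], 0.51)]
[468.50627407 -14.48041594 119.37888169] 27.0748203321853 [-9.23058907 -1.69560594  1.57575944]
```

View pics/side5.png

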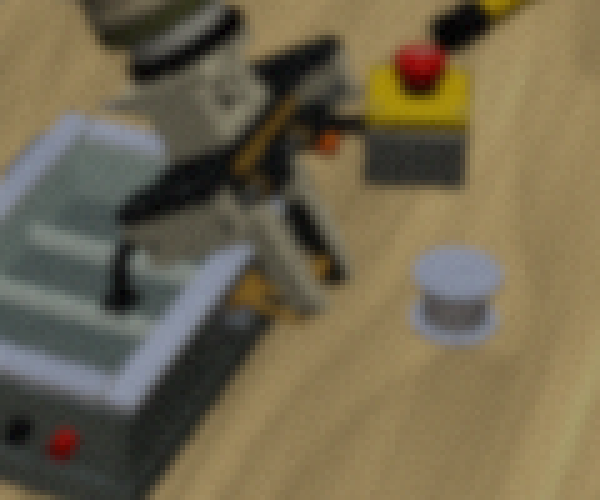

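>>> {"method": "apply_moves", "body": {
  "deltas": [
    [0,0,0,0,0,0],
    [0,0,0,0,0,0],
    [0,0,0,0,0,0],
    [0,0,0,0,0,0],
    [0,0,-0.1,0,0,0],
    [0,0,-0.1,0,0,0],
    [0,0,-0.1,0,0,0],
    [0,0,0,0,0.0177,0],
    [0,0,0,0,0.0177,0],
    [0,0,0,0,0.0177,0],
    [0,0,0,0,0.0177,0],
    [0,0,0,0,0.0177,0]
  ],
  "grip": -1
}}

```text
time_s: 17.63
tcp_pos: [551.9, -21.2, 253.5]
orientation: [0.0, 0.999, -0.042, 0.007]
force: [-0.3, 0.4, -0.3]
opening: 92.9
grasp_force: 0.0
```

>>> {"method": "apply_moves", "body": {
  "deltas": [
    [0,0,0,0,0,-0.0192],
    [0,0,0,0,0,-0.0192],
    [0,0,0,0,0,-0.0192],
    [0,0,0,0,0,-0.0192],
    [0,0,0,0,0,-0.0192],
    [0,0,0,0,0,-0.0192],
    [0,0,0,0,0,-0.0192],
    [0,0,0,0,0,-0.0192],
    [0,0,0,0,0,-0.0192],
    [0,0,0,0,0,-0.0192],
    [0,0,0,0,0,-0.0192],
    [0,0,0,0,0,-0.0192]
  ]
}}

```text
time_s: 18.63
tcp_pos: [551.2, -21.1, 252.8]
orientation: [0.003, 0.774, 0.633, 0.003]
force: [0.0, -0.6, -0.3]
opening: 93.1
grasp_force: 0.0
```

>>> {"method": "apply_moves", "body": {
  "deltas": [
    [0,0,0,0,0,-0.0192],
    [0,0,0,0,0,0],
    [0,0,0,0,0,0],
    [0,0,0,0,0,0]
  ]
}}

```text
time_s: 18.97
tcp_pos: [551.1, -21.1, 252.6]
orientation: [0.003, 0.738, 0.675, 0.003]
force: [0.3, -0.2, -0.5]
opening: 92.9
grasp_force: 0.0
```

```bash
python3 - <<'E'
from h import *
p=imaging.snapshot('side');cv2.imwrite('pics/side6.png',cv2.resize(p['pixels'][130:230,230:350],None,fx=5,fy=5,interpolation=3))
print([(d["centre"],d["score"]) for d in imaging.landmark_of(p,"hasp_tab")],[(d["centre"],d["score"]) for d in imaging.landmark_of(p,"lid_handle")])
print(rel(b2w(-44,0,129.5)), rot(monitor.state()["orientation"]).as_matrix().round(3))
E
```

```text
[([180.7, 290.2], 0.44)] [([172.9, 259.4], 0.76)]
(array([0.0012, 0.0772, 0.1939]), 'yaw', np.float64(1.483), array([551.1, -21.1, 252.5]), 19.1167) [[ 0.088  0.996  0.008]
 [ 0.996 -0.088 -0.001]
 [ 0.     0.008 -1.   ]]
```

>>> {"method": "apply_moves", "body": {
  "deltas": [
    [0.001,0.0772,0,0.0012,0,0],
    [0,0,0.08,0,0,0],
    [0,0,0.08,0,0,0],
    [0,0,0.034,0,0,0],
    [0,0,0,0,0,0],
    [0,0,0,0,0,0]
  ]
}}

```text
time_s: 19.62
tcp_pos: [573.7, -22.8, 194.2]
orientation: [-0.001, 0.737, 0.676, -0.0]
force: [0.6, -0.4, -0.2]
opening: 93.2
grasp_force: 0.0
```

>>> {"method": "apply_moves", "body": {
  "deltas": [
    [0,0,0,0,0,0],
    [0,0,0,0,0,0],
    [0,0,0,0,0,0],
    [0,0,0,0,0,0],
    [0,0,0,0,0,0],
    [0,0,0,0,0,0],
    [0,0,0,0,0,0],
    [0,0,0,0,0,0],
    [0,0,0,0,0,0],
    [0,0,0,0,0,0],
    [0,0,0,0,0,0],
    [0,0,0,0,0,0]
  ],
  "grip": 1
}}

```text
time_s: 20.62
tcp_pos: [574.2, -22.8, 194.4]
orientation: [-0.0, 0.737, 0.676, -0.0]
force: [0.3, 0.8, 0.3]
opening: 17.5
grasp_force: 0.0
```

>>> {"method": "apply_moves", "body": {
  "deltas": [
    [0,0,0,0,0,0],
    [0,0,0,0,0,0],
    [0,0,0,0,0,0],
    [0,0.0152,-0.0173,0.0064,0,0],
    [0,0.0305,-0.0346,0.0127,0,0],
    [0,0.0305,-0.0346,0.0127,0,0],
    [0,0,0,0,0,0]
  ]
}}

```text
time_s: 21.2
tcp_pos: [598.0, -24.8, 217.9]
orientation: [-0.078, 0.733, 0.672, -0.071]
force: [-15.8, 1.7, 8.7]
opening: 9.7
grasp_force: 30.0
```

>>> {"method": "apply_moves", "body": {
  "deltas": [
    [0,0.0305,-0.0346,0.0127,0,0],
    [0,0.0305,-0.0346,0.0127,0,0],
    [0,0.0305,-0.0346,0.0127,0,0],
    [0,0.0305,-0.0346,0.0127,0,0],
    [0,0.0305,-0.0346,0.0127,0,0],
    [0,0.0305,-0.0346,0.0127,0,0],
    [0,0.0305,-0.0346,0.0127,0,0],
    [0,0.0305,-0.0346,0.0127,0,0],
    [0,0,0,0,0,0]
  ]
}}

```text
time_s: 21.95
tcp_pos: [691.3, -32.9, 252.0]
orientation: [-0.285, 0.679, 0.624, -0.261]
force: [-29.4, 2.8, 38.4]
opening: 20.6
grasp_force: 25.2
```

```bash
python3 - <<'E'
from h import *
p=imaging.snapshot('side');cv2.imwrite('pics/side7.png',cv2.resize(p['pixels'][100:230,200:350],None,fx=4,fy=4,interpolation=3))
s=monitor.state(); g=s["tcp_pos"]+rot(s["orientation"]).apply([0,0,65]); print(g,s["q"].round(2),s["force"],s["opening"])
for th in(.6,.7,.8,.9): c,q=np.cos(th),np.sin(th); print(th,b2w(90-134*c+44*q,0,85.5+134*q+44*c).round(1))
E
```

```text
[644.44734967 -28.87450156 210.16670338] [-0.11  1.18  0.27 -0.03  2.48 -0.04] [-23.56066011   3.12226228  34.79335766] 13.09736549027037
0.6 [623.2 -26.7 197.5]
0.7 [634.8 -27.7 205.5]
0.8 [647.1 -28.7 212.3]
0.9 [660.  -29.7 217.8]
```

View pics/side7.png

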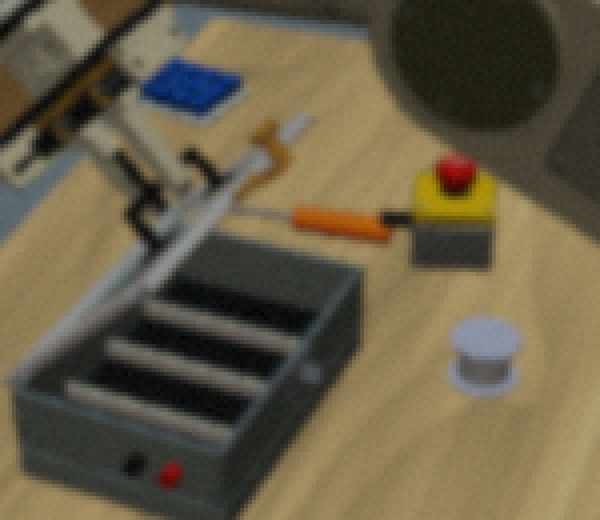

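>>> {"method": "apply_moves", "body": {
  "deltas": [
    [0,0,0,0,0,0],
    [0,0,0,0,0,0],
    [0,0,0,0,0,0],
    [0,0,0,0,0,0],
    [0,-0.0215,0.003,-0.0159,0,0],
    [0,-0.0215,0.003,-0.0159,0,0],
    [0,-0.0215,0.003,-0.0159,0,0],
    [0,0,-0.07,0,0,0],
    [0,0,-0.07,0,0,0],
    [0,0,-0.07,0,0,0],
    [0,0,0,0,0,0],
    [0,0,0,0,0,0]
  ],
  "grip": 0.14
}}

```text
time_s: 23.0
tcp_pos: [708.7, -34.8, 324.3]
orientation: [-0.182, 0.714, 0.655, -0.167]
force: [-0.7, -0.5, -1.0]
opening: 40.2
grasp_force: 0.0
```

```bash
python3 - <<'E'
from h import *
s=monitor.state(); g=s["tcp_pos"]+rot(s["orientation"]).apply([0,0,65]); print(s["tcp_pos"],g,s["q"].round(2),s["force"],s["opening"]); print(rot(s["orientation"]).as_matrix().round(3))
E
```

```text
[708.70952523 -34.81925607 324.25664118] [677.72976506 -32.19309003 267.174615  ] [-0.12  0.92  0.47 -0.02  2.25 -0.04] [-0.71387721 -0.49773727 -1.00040832] 40.1869999873711
[[ 0.085  0.875 -0.477]
 [ 0.996 -0.075  0.04 ]
 [-0.    -0.478 -0.878]]
```

>>> {"method": "apply_moves", "body": {
  "deltas": [
    [0,0,-0.012,-0.0159,0,0],
    [0,0,-0.012,-0.0159,0,0],
    [0,0,-0.012,-0.0159,0,0],
    [0,0,-0.012,-0.0159,0,0],
    [0,0,-0.012,-0.0157,0,0],
    [0.102,0,0,0,0,0],
    [0.102,0,0,0,0,0],
    [0,0,0,0,0,0],
    [0,0,0,0,0,0]
  ],
  "grip": 1
}}

```text
time_s: 23.75
tcp_pos: [717.8, 27.6, 338.1]
orientation: [-0.002, 0.736, 0.677, -0.002]
force: [-0.8, -0.2, -0.2]
opening: 0.6
grasp_force: 0.0
```

>>> {"method": "apply_moves", "body": {
  "deltas": [
    [0,-0.117,0,0,0,0],
    [0,-0.117,0,0,0,0],
    [0,-0.117,0,0,0,0],
    [0,-0.117,0,0,0,0],
    [0,-0.117,0,0,0,0],
    [0,-0.117,0,0,0,0],
    [0,0,0,0,0,0],
    [0,0,0,0,0,0]
  ]
}}

```text
time_s: 24.42
tcp_pos: [507.2, 43.1, 339.7]
orientation: [-0.002, 0.737, 0.676, -0.002]
force: [0.9, 0.1, 0.4]
opening: 0.4
grasp_force: 0.0
```

```bash
python3 - <<'E'
from h import *
s=monitor.state(); print(s["tcp_pos"],b2w(-120,60,284)); print(rot(s["orientation"]).as_matrix().round(3),rel(b2w(-120,60,219)))
E
```

```text
[507.21073824  43.10568136 339.71751328] [504.17867688  42.99786565 284.        ]
[[ 0.086  0.996 -0.005]
 [ 0.996 -0.086 -0.   ]
 [-0.001 -0.005 -1.   ]] (array([-0.001 , -0.0081,  0.1858]), 'yaw', np.float64(1.485), array([507.2,  43.1, 339.7]), 24.4167)
```

>>> {"method": "apply_moves", "body": {
  "deltas": [
    [0,0,0.1,0,0,0],
    [0,0,0.086,0,0,0],
    [0,0.07,0,0,0,0],
    [0,0.07,0,0,0,0],
    [0,0.07,0,0,0,0],
    [0,0.07,0,0,0,0],
    [0,0.06,0,0,0,0],
    [0,0.06,0,0,0,0],
    [0,0.06,0,0,0,0],
    [0,0.06,0,0,0,0],
    [0,0.06,0,0,0,0],
    [0,0,0,0,0,0]
  ]
}}

```text
time_s: 25.42
tcp_pos: [684.7, 27.6, 282.2]
orientation: [-0.001, 0.737, 0.676, -0.002]
force: [0.4, -0.1, 0.0]
opening: 0.6
grasp_force: 0.0
```

>>> {"method": "apply_moves", "body": {
  "deltas": [
    [0,0.05,0,0,0,0],
    [0,0.04,0,0,0,0],
    [0,0,0,0,0,0],
    [0,0,0,0,0,0]
  ]
}}

```text
time_s: 25.75
tcp_pos: [709.0, 26.1, 282.7]
orientation: [-0.002, 0.737, 0.676, -0.002]
force: [-0.3, -0.4, 0.5]
opening: 0.4
grasp_force: 0.0
```

```bash
python3 - <<'E'
from h import *
p=imaging.snapshot('side');cv2.imwrite('pics/side8.png',cv2.resize(p['pixels'][80:330,180:350],None,fx=2.4,fy=2.4,interpolation=3))
s=monitor.state(); print(s["tcp_pos"],s["force"])
t=imaging.snapshot("top")
for b in boards(t): print("board",np.round(b[0],3),b[1:])
E
```

```text
[708.72385818  26.28884071 283.17255638] [ 0.24233121 -0.25496015  0.29048614]
board [ 5.46096e+02  3.70653e+02 -6.40000e-02] (np.float64(0.10978454351425171), 0.97, 627)
board [4.22923e+02 3.77198e+02 9.00000e-03] (np.float64(0.12461739778518677), 0.81, 626)
board [ 5.46551e+02  2.75665e+02 -1.39000e-01] (np.float64(0.13129180669784546), 0.79, 593)
```

View pics/side8.png

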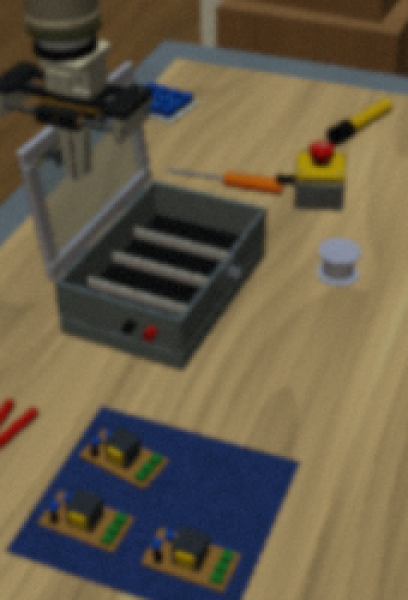

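>>> {"method": "apply_moves", "body": {
  "deltas": [
    [0,-0.122,0,0,0,0],
    [0,-0.122,0,0,0,0],
    [0,-0.122,0,0,0,0],
    [0,-0.123,0,0,0,0],
    [0,-0.123,0,0,0,0],
    [0.13,0,0,0,0,0],
    [0.13,0,0,0,0,0],
    [0.13,0,0,0,0,0],
    [0.13,0,0,0,0,0],
    [0.13,0,0,0,0,0],
    [0.133,0,0,0,0,0],
    [0,0,0,0,0,0.012]
  ],
  "grip": -0.08
}}

```text
time_s: 26.9
tcp_pos: [544.6, 282.6, 284.7]
orientation: [-0.003, 0.76, 0.65, -0.0]
force: [0.2, 0.1, -0.3]
opening: 49.8
grasp_force: 0.0
```

>>> {"method": "apply_moves", "body": {
  "deltas": [
    [0,0,0.12,0,0,0],
    [0,0,0.12,0,0,0],
    [0,0,0.12,0,0,0],
    [0,0,0.09,0,0,0],
    [0,0,0,0,0,0],
    [0,0,0,0,0,0],
    [0,0,0,0,0,0]
  ]
}}

```text
time_s: 27.48
tcp_pos: [546.2, 276.7, 152.1]
orientation: [-0.001, 0.762, 0.648, -0.0]
force: [0.2, 0.8, 0.0]
opening: 50.1
grasp_force: 0.0
```

```bash
python3 - <<'E'
from h import *
print(rel([546,276.3,32]),monitor.state()["opening"]);print(rot(monitor.state()["orientation"]).as_matrix().round(3))
E
```

```text
(array([-0.0019,  0.0002,  0.1835]), 'yaw', np.float64(1.41), array([546.2, 276.7, 152.1]), 27.4833) 50.087818760603135
[[ 0.16   0.987 -0.002]
 [ 0.987 -0.16   0.001]
 [ 0.001 -0.002 -1.   ]]
```

Descend, close, lift.

>>> {"method": "apply_moves", "body": {
  "deltas": [
    [-0.002,0,0.07,0,0,0],
    [0,0,0.07,0,0,0],
    [0,0,0.043,0,0,0],
    [0,0,0,0,0,0],
    [0,0,0,0,0,0],
    [0,0,0,0,0,0]
  ]
}}

```text
time_s: 27.98
tcp_pos: [545.9, 276.1, 96.5]
orientation: [-0.001, 0.762, 0.648, -0.001]
force: [0.9, 0.1, 0.8]
opening: 50.2
grasp_force: 0.0
```

>>> {"method": "apply_moves", "body": {
  "deltas": [
    [0,0,0,0,0,0],
    [0,0,0,0,0,0],
    [0,0,0,0,0,0],
    [0,0,0,0,0,0],
    [0,0,0,0,0,0],
    [0,0,0,0,0,0],
    [0,0,-0.03,0,0,0],
    [0,0,-0.12,0,0,0],
    [0,0,-0.12,0,0,0],
    [0,0,-0.12,0,0,0],
    [0,0,0,0,0,0],
    [0,0,0,0,0,0]
  ],
  "grip": 1
}}

```text
time_s: 28.98
tcp_pos: [547.2, 276.4, 215.5]
orientation: [-0.0, 0.762, 0.648, 0.001]
force: [-0.5, -0.5, -2.2]
opening: 30.1
grasp_force: 29.8
```

```bash
python3 - <<'E'
from h import *
for y in(96,32,-32,-96): print(b2w(-8,y,60).round(1),rel(b2w(-8,y,60)))
E
```

```text
[618.7  69.9  60. ] (array([-0.6427,  0.3447,  0.3002]), 'yaw', np.float64(1.41), array([547.2, 276.4, 215.5]), 28.9833)
[613.6   6.1  60. ] (array([-0.8553,  0.3618,  0.2996]), 'yaw', np.float64(1.41), array([547.2, 276.4, 215.5]), 28.9833)
[608.5 -57.7  60. ] (array([-1.068 ,  0.379 ,  0.2991]), 'yaw', np.float64(1.41), array([547.2, 276.4, 215.5]), 28.9833)
[ 603.4 -121.5   60. ] (array([-1.2806,  0.3961,  0.2985]), 'yaw', np.float64(1.41), array([547.2, 276.4, 215.5]), 28.9833)
```

>>> {"method": "apply_moves", "body": {
  "deltas": [
    [-0.107,0.0575,0,0,0,0],
    [-0.107,0.0575,0,0,0,0],
    [-0.107,0.0575,0,0,0,0],
    [-0.107,0.0575,0,0,0,0],
    [-0.107,0.0575,0,0,0,0],
    [-0.107,0.0575,0,0,0,-0.0128],
    [0,0,0,0,0,0],
    [0,0,0,0,0,0],
    [0,0,0,0,0,0],
    [0,0,0,0,0,0]
  ]
}}

```text
time_s: 29.82
tcp_pos: [616.0, 70.1, 210.1]
orientation: [-0.002, 0.735, 0.678, -0.002]
force: [0.1, -0.2, -2.2]
opening: 30.0
grasp_force: 29.8
```

```bash
python3 - <<'E'
from h import *
print(rel(b2w(-8,96,60)),monitor.state()["opening"])
E
```

```text
(array([2.000e-04, 1.240e-02, 2.836e-01]), 'yaw', np.float64(1.491), array([616. ,  70.1, 210.1]), 29.8167) 29.970149026418074
```

>>> {"method": "apply_moves", "body": {
  "deltas": [
    [0,0.0125,0,0,0,0],
    [0,0,0.08,0,0,0],
    [0,0,0.08,0,0,0],
    [0,0,0.07,0,0,0],
    [0,0,0.04,0,0,0],
    [0,0,0.01,0,0,0],
    [0,0,0,0,0,0],
    [0,0,0,0,0,0],
    [0,0,0,0,0,0]
  ]
}}

```text
time_s: 30.57
tcp_pos: [621.4, 69.0, 129.3]
orientation: [-0.001, 0.735, 0.678, -0.0]
force: [1.2, -0.5, -1.7]
opening: 30.2
grasp_force: 29.8
```

>>> {"method": "apply_moves", "body": {
  "deltas": [
    [0,0,0,0,0,0],
    [0,0,0,0,0,0],
    [0,0,0,0,0,0],
    [0,0,0,0,0,0],
    [0,0,0,0,0,0],
    [0,0,-0.1,0,0,0],
    [0,0,-0.12,0,0,0],
    [0,0,-0.12,0,0,0],
    [0,0,-0.06,0,0,0],
    [0,0,0,0,0,0]
  ],
  "grip": -0.08
}}

```text
time_s: 31.4
tcp_pos: [623.5, 68.9, 254.3]
orientation: [0.002, 0.735, 0.678, 0.002]
force: [0.2, 0.4, 0.5]
opening: 49.7
grasp_force: 0.0
```

```bash
python3 - <<'E'
from h import *
t=imaging.snapshot("top")
for b in boards(t): print("board",np.round(b[0],3),b[1:])
print(rel([545.9,370.8,97]))
E
```

```text
board [ 4.21905e+02  3.77418e+02 -1.60000e-02] (np.float64(0.11559188365936279), 0.93, 639)
board [603.692  54.709  -0.768] (np.float64(0.8796087503433228), 0.66, 80)
board [ 5.46850e+02  3.69891e+02 -4.10000e-02] (np.float64(0.10608100891113281), 0.64, 631)
(array([ 0.9834, -0.33  ,  0.2888]), 'yaw', np.float64(1.491), array([621.3,  68.8, 248.4]), 31.5)
```

>>> {"method": "apply_moves", "body": {
  "deltas": [
    [0.123,-0.041,0,0,0,0],
    [0.123,-0.041,0,0,0,0],
    [0.123,-0.041,0,0,0,0],
    [0.123,-0.041,0,0,0,0],
    [0.123,-0.041,0,0,0,0],
    [0.123,-0.041,0,0,0,0],
    [0.123,-0.041,0,0,0,0],
    [0.122,-0.043,0,0,0,0],
    [0,0,0.11,0,0,-0.0055],
    [0,0,0.1,0,0,0],
    [0,0,0.079,0,0,0],
    [0,0,0,0,0,0]
  ]
}}

```text
time_s: 32.5
tcp_pos: [540.7, 368.6, 151.5]
orientation: [-0.003, 0.723, 0.691, -0.008]
force: [-0.9, -1.3, -1.2]
opening: 50.2
grasp_force: 0.0
```

>>> {"method": "apply_moves", "body": {
  "deltas": [
    [0,0,0,0,0,0],
    [0,0,0,0,0,0],
    [0,0,0,0,0,0]
  ]
}}

```text
time_s: 32.75
tcp_pos: [546.4, 371.0, 163.2]
orientation: [-0.001, 0.723, 0.691, -0.0]
force: [0.2, 0.7, 0.8]
opening: 50.4
grasp_force: 0.0
```

```bash
python3 - <<'E'
from h import *
print(rel([546,370.6,32]),monitor.state()["opening"])
E
```

```text
(array([-0.002 , -0.0005,  0.2206]), 'yaw', np.float64(1.525), array([546.4, 371. , 163.2]), 32.75) 50.43567063842404
```

>>> {"method": "apply_moves", "body": {
  "deltas": [
    [-0.002,0,0.08,0,0,0],
    [0,0,0.08,0,0,0],
    [0,0,0.06,0,0,0],
    [0,0,0,0,0,0],
    [0,0,0,0,0,0],
    [0,0,0,0,0,0]
  ]
}}

```text
time_s: 33.25
tcp_pos: [546.1, 370.4, 97.0]
orientation: [-0.001, 0.723, 0.691, -0.0]
force: [-0.6, 0.6, 0.3]
opening: 49.9
grasp_force: 0.0
```

>>> {"method": "apply_moves", "body": {
  "deltas": [
    [0,0,0,0,0,0],
    [0,0,0,0,0,0],
    [0,0,0,0,0,0],
    [0,0,0,0,0,0],
    [0,0,0,0,0,0],
    [0,0,0,0,0,0],
    [0,0,-0.03,0,0,0],
    [0,0,-0.12,0,0,0],
    [0,0,-0.12,0,0,0],
    [0,0,-0.12,0,0,0],
    [0,0,0,0,0,0],
    [0,0,0,0,0,0]
  ],
  "grip": 1
}}

```text
time_s: 34.25
tcp_pos: [547.1, 370.9, 216.1]
orientation: [-0.001, 0.723, 0.691, 0.002]
force: [-0.2, -0.6, -3.3]
opening: 29.9
grasp_force: 30.0
```

```bash
python3 - <<'E'
from h import *
print(rel(b2w(-8,32,60)))
E
```

```text
(array([-1.2065,  0.2762,  0.2997]), 'yaw', np.float64(1.525), array([547.1, 370.9, 216.1]), 34.25)
```

>>> {"method": "apply_moves", "body": {
  "deltas": [
    [-0.12,0.0275,0,0,0,0],
    [-0.12,0.0275,0,0,0,0],
    [-0.12,0.0275,0,0,0,0],
    [-0.12,0.0275,0,0,0,0],
    [-0.12,0.0275,0,0,0,0],
    [-0.12,0.0275,0,0,0,0],
    [-0.12,0.0275,0,0,0,0],
    [-0.12,0.0275,0,0,0,0],
    [-0.12,0.0275,0,0,0,0],
    [-0.127,0.0285,0,0,0,0.0055],
    [0,0,0,0,0,0],
    [0,0,0,0,0,0]
  ]
}}

```text
time_s: 35.25
tcp_pos: [610.8, 2.3, 209.4]
orientation: [-0.003, 0.736, 0.677, -0.003]
force: [-0.6, 0.8, -2.9]
opening: 30.0
grasp_force: 30.0
```

>>> {"method": "apply_moves", "body": {
  "deltas": [
    [0,0,0,0,0,0],
    [0,0,0,0,0,0]
  ]
}}

```text
time_s: 35.42
tcp_pos: [611.0, 5.7, 210.4]
orientation: [-0.003, 0.734, 0.679, -0.002]
force: [-0.3, -0.0, -1.6]
opening: 29.5
grasp_force: 30.0
```

```bash
python3 - <<'E'
from h import *
print(rel(b2w(-8,32,60)),monitor.state()["opening"])
E
```

```text
(array([0.002 , 0.012 , 0.2846]), 'yaw', np.float64(1.492), array([611. ,   5.7, 210.4]), 35.4167) 29.54111378352629
```

>>> {"method": "apply_moves", "body": {
  "deltas": [
    [0.002,0.0122,0,0,0,0],
    [0,0,0.08,0,0,0],
    [0,0,0.08,0,0,0],
    [0,0,0.07,0,0,0],
    [0,0,0.04,0,0,0],
    [0,0,0.012,0,0,0],
    [0,0,0,0,0,0],
    [0,0,0,0,0,0],
    [0,0,0,0,0,0],
    [0,0,0,0,0,0]
  ]
}}

```text
time_s: 36.25
tcp_pos: [616.2, 4.9, 128.9]
orientation: [-0.001, 0.735, 0.678, -0.001]
force: [0.3, 0.4, -1.9]
opening: 29.8
grasp_force: 30.0
```

>>> {"method": "apply_moves", "body": {
  "deltas": [
    [0,0,0,0,0,0],
    [0,0,0,0,0,0],
    [0,0,0,0,0,0],
    [0,0,0,0,0,0],
    [0,0,0,0,0,0],
    [0,0,-0.1,0,0,0],
    [0,0,-0.12,0,0,0],
    [0,0,-0.12,0,0,0],
    [0,0,-0.06,0,0,0],
    [0,0,0,0,0,0]
  ],
  "grip": -0.08
}}

```text
time_s: 37.08
tcp_pos: [618.3, 4.7, 253.9]
orientation: [0.002, 0.735, 0.678, 0.002]
force: [0.9, -0.3, -0.7]
opening: 50.1
grasp_force: 0.0
```

```bash
python3 - <<'E'
from h import *
t=imaging.snapshot("top")
for b in boards(t): print("board",np.round(b[0],3),b[1:])
print(rel([422.5,377.4,97]))
E
```

```text
board [632.141  77.625  -3.135] (np.float64(0.29380208253860474), 0.61, 469)
board [ 4.23460e+02  3.77169e+02 -2.00000e-02] (np.float64(0.07753151655197144), 0.6, 671)
board [783.775 -39.278  -1.693] (np.float64(0.9968147277832031), 0.57, 1567)
(array([ 1.1864, -0.7416,  0.2884]), 'yaw', np.float64(1.491), array([616.1,   4.8, 248.1]), 37.1833)
```

>>> {"method": "apply_moves", "body": {
  "deltas": [
    [0.108,-0.0674,0,0,0,0],
    [0.108,-0.0674,0,0,0,0],
    [0.108,-0.0674,0,0,0,0],
    [0.108,-0.0674,0,0,0,0],
    [0.108,-0.0674,0,0,0,0],
    [0.108,-0.0674,0,0,0,0],
    [0.108,-0.0674,0,0,0,0],
    [0.108,-0.0674,0,0,0,0],
    [0.108,-0.0674,0,0,0,0],
    [0.108,-0.0674,0,0,0,0],
    [0.107,-0.0674,0,0,0,0],
    [0,0,0,0,0,-0.0103]
  ]
}}

```text
time_s: 38.18
tcp_pos: [418.0, 382.1, 245.5]
orientation: [-0.003, 0.711, 0.703, -0.003]
force: [0.7, 0.1, -0.9]
opening: 50.4
grasp_force: 0.0
```

>>> {"method": "apply_moves", "body": {
  "deltas": [
    [0,0,0.11,0,0,0],
    [0,0,0.1,0,0,0],
    [0,0,0.079,0,0,0],
    [0,0,0,0,0,0],
    [0,0,0,0,0,0],
    [0,0,0,0,0,0]
  ]
}}

```text
time_s: 38.68
tcp_pos: [422.1, 377.6, 161.7]
orientation: [-0.002, 0.713, 0.702, -0.002]
force: [-0.5, -0.7, 0.0]
opening: 50.3
grasp_force: 0.0
```

```bash
python3 - <<'E'
from h import *
print(rel([423,377.3,32]),monitor.state()["opening"])
E
```

```text
(array([-0.001 ,  0.0049,  0.2156]), 'yaw', np.float64(1.555), array([422.1, 377.6, 161.7]), 38.6833) 50.32498656931948
```

>>> {"method": "apply_moves", "body": {
  "deltas": [
    [-0.001,0.004,0.08,0,0,0],
    [0,0,0.08,0,0,0],
    [0,0,0.055,0,0,0],
    [0,0,0,0,0,0],
    [0,0,0,0,0,0],
    [0,0,0,0,0,0]
  ]
}}

```text
time_s: 39.18
tcp_pos: [424.1, 378.1, 99.1]
orientation: [-0.001, 0.713, 0.702, -0.0]
force: [0.1, 0.2, 0.0]
opening: 49.9
grasp_force: 0.0
```

>>> {"method": "apply_moves", "body": {
  "deltas": [
    [0,0,0,0,0,0],
    [0,0,0,0,0,0],
    [0,0,0,0,0,0],
    [0,0,0,0,0,0],
    [0,0,0,0,0,0],
    [0,0,0,0,0,0],
    [0,0,-0.03,0,0,0],
    [0,0,-0.12,0,0,0],
    [0,0,-0.12,0,0,0],
    [0,0,-0.12,0,0,0],
    [0,0,0,0,0,0],
    [0,0,0,0,0,0]
  ],
  "grip": 1
}}

```text
time_s: 40.18
tcp_pos: [424.7, 378.2, 217.0]
orientation: [-0.001, 0.713, 0.702, 0.001]
force: [0.9, -0.1, -3.6]
opening: 29.6
grasp_force: 30.0
```

```bash
python3 - <<'E'
from h import *
print(rel(b2w(-8,-32,60)))
E
```

```text
(array([-1.4451,  0.6348,  0.3016]), 'yaw', np.float64(1.555), array([424.7, 378.2, 217. ]), 40.1833)
```

>>> {"method": "apply_moves", "body": {
  "deltas": [
    [-0.1204,0.0529,0,0,0,0],
    [-0.1204,0.0529,0,0,0,0],
    [-0.1204,0.0529,0,0,0,0],
    [-0.1204,0.0529,0,0,0,0],
    [-0.1204,0.0529,0,0,0,0],
    [-0.1204,0.0529,0,0,0,0],
    [-0.1204,0.0529,0,0,0,0],
    [-0.1204,0.0529,0,0,0,0],
    [-0.1204,0.0529,0,0,0,0],
    [-0.1204,0.0529,0,0,0,0],
    [-0.1204,0.0529,0,0,0,0],
    [-0.1204,0.0529,0,0,0,0]
  ]
}}

```text
time_s: 41.18
tcp_pos: [606.2, -60.8, 210.1]
orientation: [-0.003, 0.713, 0.702, -0.003]
force: [1.1, 0.7, -2.9]
opening: 29.8
grasp_force: 30.0
```

>>> {"method": "apply_moves", "body": {
  "deltas": [
    [0,0,0,0,0,0.0103],
    [0,0,0,0,0,0],
    [0,0,0,0,0,0],
    [0,0,0,0,0,0]
  ]
}}

```text
time_s: 41.52
tcp_pos: [606.1, -57.9, 211.3]
orientation: [-0.003, 0.734, 0.679, -0.002]
force: [0.7, -0.1, -2.7]
opening: 29.6
grasp_force: 30.0
```

```bash
python3 - <<'E'
from h import *
print(rel(b2w(-8,-32,60)),monitor.state()["opening"])
E
```

```text
(array([0.0011, 0.0114, 0.2875]), 'yaw', np.float64(1.493), array([606.1, -57.9, 211.3]), 41.5167) 29.622945347055143
```

>>> {"method": "apply_moves", "body": {
  "deltas": [
    [0.001,0.0118,0,0,0,0],
    [0,0,0.08,0,0,0],
    [0,0,0.08,0,0,0],
    [0,0,0.07,0,0,0],
    [0,0,0.04,0,0,0],
    [0,0,0.012,0,0,0],
    [0,0,0,0,0,0],
    [0,0,0,0,0,0],
    [0,0,0,0,0,0],
    [0,0,0,0,0,0]
  ]
}}

```text
time_s: 42.35
tcp_pos: [611.2, -59.0, 129.7]
orientation: [-0.001, 0.735, 0.678, -0.001]
force: [-0.6, 0.0, -1.8]
opening: 29.9
grasp_force: 30.0
```

>>> {"method": "apply_moves", "body": {
  "deltas": [
    [0,0,0,0,0,0],
    [0,0,0,0,0,0],
    [0,0,0,0,0,0],
    [0,0,0,0,0,0],
    [0,0,0,0,0,0],
    [0,0,-0.1,0,0,0],
    [0,0,-0.12,0,0,0],
    [0,0,-0.12,0,0,0],
    [0,0,-0.1,0,0,0],
    [0,-0.13,0,0,0,0],
    [0,-0.13,0,0,0,0],
    [0,-0.13,0,0,0,0]
  ],
  "grip": -0.08
}}

```text
time_s: 43.35
tcp_pos: [493.7, -49.7, 261.4]
orientation: [-0.001, 0.735, 0.678, -0.001]
force: [0.2, -0.6, 0.3]
opening: 50.3
grasp_force: 0.0
```

>>> {"method": "apply_moves", "body": {
  "deltas": [
    [0,-0.13,0,0,0,0],
    [0,0,0,0,0,0],
    [0,0,0,0,0,0]
  ],
  "grip": 1
}}

```text
time_s: 43.6
tcp_pos: [453.6, -46.2, 260.9]
orientation: [-0.001, 0.735, 0.678, -0.001]
force: [1.7, -0.1, 0.5]
opening: 34.8
grasp_force: 0.0
```

```bash
python3 - <<'E'
from h import *
t=imaging.snapshot("top");s=imaging.snapshot("side")
c=np.hstack([cv2.resize(t["pixels"][70:270,60:330],None,fx=1.5,fy=2,interpolation=3)[:400,:400],cv2.resize(s["pixels"][110:310,170:330],(320,400),interpolation=3)])
cv2.imwrite("pics/c9.png",c)
for b in boards(t,z=28): print("board",np.round(b[0],3),b[1:])
for y in(96,32,-32): print(b2w(-8,y,0))
for l in("stop_station","stop_head"): print([(d["centre"],d["score"]) for d in imaging.find_in(s,l)])
print(monitor.state()["tcp_pos"])
E
```

```text
board [ 6.24845e+02  6.74710e+01 -1.07000e-01] (np.float64(0.07807779312133789), 0.9, 633)
[618.69739697  69.93228136   0.        ]
[613.58285656   6.13697215   0.        ]
[608.46831614 -57.65833705   0.        ]
[([186.2, 255.1], 0.58), ([156.5, 315.0], 0.57)]
[([156.0, 281.3], 0.49)]
[456.6590435  -46.73764072 261.39965098]
```

View pics/c9.png

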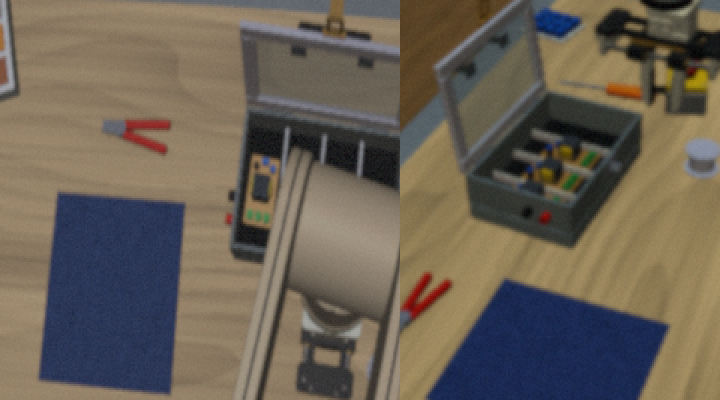

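>>> {"method": "apply_moves", "body": {
  "deltas": [
    [0,0,-0.105,0,0,0],
    [0,0,-0.105,0,0,0],
    [0,0,-0.105,0,0,0],
    [0,0,-0.105,0,0,0],
    [0.103,0,0,0,0,0],
    [0.103,0,0,0,0,0],
    [0.103,0,0,0,0,0],
    [0.103,0,0,0,0,0],
    [0,0,0,0,0,0]
  ]
}}

```text
time_s: 44.6
tcp_pos: [466.8, 81.0, 386.8]
orientation: [-0.003, 0.734, 0.68, -0.001]
force: [0.2, 0.1, -0.6]
opening: 0.4
grasp_force: 0.0
```

>>> {"method": "apply_moves", "body": {
  "deltas": [
    [0,0.129,0,0,0,0],
    [0,0.129,0,0,0,0],
    [0,0.129,0,0,0,0],
    [0,0.129,0,0,0,0],
    [0,0.129,0,0,0,0],
    [0,0.129,0,0,0,0],
    [0,0.129,0,0,0,0],
    [0,0.131,0,0,0,0],
    [0,0,0,0,0,0],
    [0,0,0,0,0,0]
  ]
}}

```text
time_s: 45.43
tcp_pos: [773.0, 51.2, 378.2]
orientation: [-0.004, 0.735, 0.678, -0.005]
force: [-1.0, 0.1, -0.4]
opening: 0.6
grasp_force: 0.0
```

```bash
cat >> h.py <<'E'
def w2b(p): c,s=np.cos(BW),np.sin(BW); d=np.asarray(p)[:2]-[BX,BY]; return np.array([c*d[0]+s*d[1],-s*d[0]+c*d[1],p[2]])
def tip(L=84):
    s=monitor.state(); r=rot(s["orientation"]); return w2b(s["tcp_pos"]+r.apply([0,0,L])).round(1), s["tcp_pos"].round(1),s["q"].round(2),s["force"].round(1),r.as_matrix().round(3)[:,2],s["time_s"]
E
python3 - <<'E'
from h import *
print(tip())
t=imaging.snapshot("top")
for b in boards(t,z=28): print("board",np.round(b[0],3),b[1:],w2b(np.r_[b[0][:2],0]).round(1))
E
```

```text
(array([146.2,  89.6, 294.2]), array([773. ,  51.2, 378.2]), array([-0.  ,  0.65,  0.7 , -0.  ,  1.8 ,  0.08]), array([-1. ,  0.1, -0.4]), array([-0.013, -0.   , -1.   ]), 45.4333)
board [ 501.818 -360.568   -1.106] (np.float64(0.6565629243850708), 0.72, 238) [ -90.1 -342.5    0. ]
board [ 6.13269e+02 -6.03480e+01 -7.10000e-02] (np.float64(0.05482935905456543), 0.71, 658) [ -3.  -34.3   0. ]
```

>>> {"method": "apply_moves", "body": {
  "deltas": [
    [0,0,0.1,0.002,0,0],
    [0,0,0.087,0,0,0],
    [0,-0.052,0.005,0,0,0],
    [0,-0.052,0.005,0,0,0],
    [0,-0.044,0,0,0,0],
    [0,-0.044,0,0,0,0],
    [0,-0.048,0.01,0,0,0],
    [0,-0.048,0.01,0,0,0],
    [0,-0.047,0.02,0,0,0],
    [0,-0.047,0.02,0,0,0],
    [0,0,0,0,0,0]
  ]
}}

```text
time_s: 46.45
tcp_pos: [652.7, 61.9, 312.9]
orientation: [-0.005, 0.735, 0.679, -0.005]
force: [-1.7, 0.3, -0.1]
opening: 0.6
grasp_force: 0.0
```

```bash
python3 - <<'E'
from h import *
print(tip())
p=imaging.snapshot('side');cv2.imwrite('pics/s10.png',cv2.resize(p['pixels'][60:240,160:340],None,fx=3,fy=3,interpolation=3))
E
```

```text
(array([ 25.2,  90.7, 228.9]), array([652.7,  61.9, 312.9]), array([0.02, 0.29, 1.29, 0.  , 1.58, 0.1 ]), array([-1.7,  0.3, -0.1]), array([-0.015,  0.001, -1.   ]), 46.45)
```

View pics/s10.png

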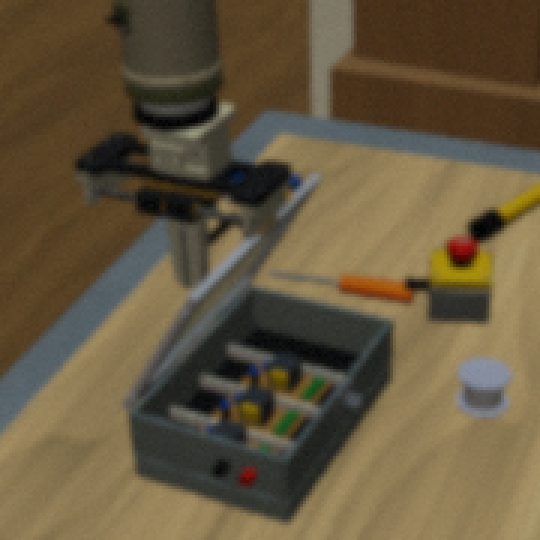

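>>> {"method": "apply_moves", "body": {
  "deltas": [
    [0,-0.03,0.048,0,0,0],
    [0,-0.03,0.048,0,0,0],
    [0,-0.035,0.037,0,0,0],
    [0,-0.035,0.037,0,0,0],
    [0,-0.03,0.042,0,0,0],
    [0,-0.03,0.042,0,0,0],
    [0,-0.021,0.047,0,0,0],
    [0,-0.021,0.047,0,0,0],
    [0,0,0,0,0,0]
  ]
}}

```text
time_s: 47.25
tcp_pos: [582.8, 67.2, 206.0]
orientation: [-0.007, 0.735, 0.678, -0.007]
force: [-0.7, -1.1, -0.9]
opening: 0.6
grasp_force: 0.0
```

```bash
python3 - <<'E'
from h import *
print(tip())
E
```

```text
(array([-45.2,  90.4, 122. ]), array([582.8,  67.2, 206. ]), array([0.03, 0.17, 1.62, 0.  , 1.37, 0.11]), array([-0.7, -1.1, -0.9]), array([-0.02 ,  0.001, -1.   ]), 47.25)
```

Now push down to the lid-shut height and press.

>>> {"method": "apply_moves", "body": {
  "deltas": [
    [0,-0.015,0.035,0,0,0],
    [0,-0.015,0.03,0,0,0],
    [0,0,0.02,0,0,0],
    [0,0,0.01,0,0,0],
    [0,0,0.004,0,0,0],
    [0,0,0,0,0,0],
    [0,0,0,0,0,0]
  ]
}}

```text
time_s: 47.83
tcp_pos: [574.8, 68.0, 179.8]
orientation: [-0.007, 0.735, 0.678, -0.006]
force: [-10.2, -0.5, 15.5]
opening: 0.6
grasp_force: 7.7
```

```bash
python3 - <<'E'
from h import *
print(tip())
E
```

```text
(array([-53.1,  90.5,  95.8]), array([574.8,  68. , 179.8]), array([0.03, 0.18, 1.67, 0.  , 1.32, 0.11]), array([-10.2,  -0.5,  15.5]), array([-0.018,  0.001, -1.   ]), 47.8333)
```

>>> {"method": "apply_moves", "body": {
  "deltas": [
    [0,0,-0.1,0,0,0],
    [0,0,-0.12,-0.003,0,0],
    [0,0,-0.12,0,0,0],
    [0,0,-0.1,0,0,0],
    [0,0,0,0,0,0.0192],
    [0,0,0,0,0,0.0192],
    [0,0,0,0,0,0.0192],
    [0,0,0,0,0,0.0192],
    [0,0,0,0,0,0.0192],
    [0,0,0,0,0,0.0192],
    [0,0,0,0,0,0.0192],
    [0,0,0,0,0,0.0192]
  ]
}}

```text
time_s: 48.83
tcp_pos: [576.3, 67.8, 310.2]
orientation: [0.0, 0.966, 0.257, 0.001]
force: [-0.4, -0.3, 0.3]
opening: 0.6
grasp_force: 0.0
```

>>> {"method": "apply_moves", "body": {
  "deltas": [
    [0,0,0,0,0,0.0192],
    [0,0,0,0,0,0.0192],
    [0,0,0,0,0,0.0192],
    [0,0,0,0,0,0.0192],
    [0,0,0,0,0,0.0192],
    [-0.071,0.075,0,0,0,0],
    [-0.071,0.075,0,0,0,0],
    [-0.071,0.075,0,0,0,0],
    [-0.071,0.075,0,0,0,0],
    [0,0,0,0,0,0],
    [0,0,0,0,0,0]
  ]
}}

```text
time_s: 49.75
tcp_pos: [483.8, -16.2, 310.3]
orientation: [0.0, 0.999, -0.04, 0.002]
force: [1.1, 0.5, 0.8]
opening: 0.4
grasp_force: 0.0
```

```bash
python3 - <<'E'
from h import *
print(tip())
p=imaging.snapshot('side');cv2.imwrite('pics/s11.png',cv2.resize(p['pixels'][100:240,200:350],None,fx=4,fy=4,interpolation=3))
print([(d["centre"],d["score"]) for d in imaging.landmark_of(p,"hasp_tab")])
E
```

```text
(array([-135.3,   -0.6,  226.3]), array([483.8, -16.2, 310.3]), array([-0.14, -0.19,  1.79, -0.  ,  1.54,  1.51]), array([1.1, 0.5, 0.8]), array([ 0.003, -0.001, -1.   ]), 49.75)
[([183.8, 291.1], 0.65)]
```

View pics/s11.png

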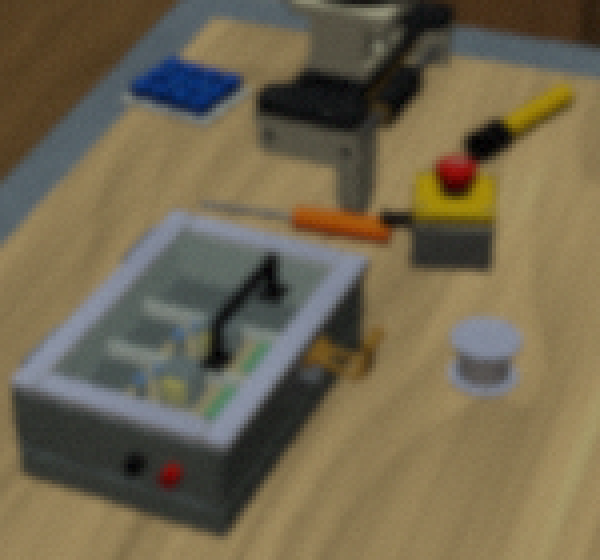

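>>> {"method": "apply_moves", "body": {
  "deltas": [
    [-0.009,0,0.1,0,0,0],
    [0,0,0.1,0,0,0],
    [0,0,0.1,0,0,0],
    [0,0,0.06,0,0,0],
    [0,0,0.05,0,0,0],
    [0,0,0.05,0,0,0],
    [0,0,0.05,0,0,0],
    [0,0,0.04,0,0,0],
    [0,0,0.02,0,0,0],
    [0,0,0,0,0,0],
    [0,0,0,0,0,0]
  ]
}}

```text
time_s: 50.77
tcp_pos: [488.7, -15.3, 143.7]
orientation: [0.001, 0.999, -0.038, 0.009]
force: [14.1, -2.0, 11.7]
opening: 0.4
grasp_force: 10.6
```

```bash
python3 - <<'E'
from h import *
print(tip())
p=imaging.snapshot('side');print([(d["centre"],d["score"]) for d in imaging.landmark_of(p,"hasp_tab")])
E
```

```text
(array([-129.4,    0.6,   59.7]), array([488.7, -15.3, 143.7]), array([-0.14, -0.04,  1.97,  0.  ,  1.2 ,  1.51]), array([14.1, -2. , 11.7]), array([ 0.017, -0.002, -1.   ]), 50.7667)
[([197.1, 291.5], 0.62)]
```

>>> {"method": "apply_moves", "body": {
  "deltas": [
    [0,0,-0.05,0,0,0],
    [-0.01,0,-0.05,0,0,0],
    [-0.03,0,0,0,0,0],
    [0,0,0,0,0,0],
    [0,0,0.034,0,0,0],
    [0.016,0,0.03,0,0,0],
    [0.016,0,0.021,0,0,0],
    [0,0,0,0,0,0],
    [0.016,0,0.018,0,0,0],
    [0,0,0.008,0,0,0],
    [0,0,0,0,0,0],
    [0,0,0,0,0,0]
  ]
}}

```text
time_s: 51.87
tcp_pos: [484.8, -15.2, 136.3]
orientation: [0.0, 0.999, -0.039, 0.001]
force: [-2.6, 2.2, 9.1]
opening: 0.4
grasp_force: 4.8
```

```bash
python3 - <<'E'
from h import *
print(tip())
p=imaging.snapshot('side');print([(d["centre"],d["score"]) for d in imaging.landmark_of(p,"hasp_tab")])
cv2.imwrite('pics/s12.png',cv2.resize(p['pixels'][150:230,250:330],None,fx=6,fy=6,interpolation=3))
E
```

```text
(array([-134.5,    0.4,   52.3]), array([484.8, -15.2, 136.3]), array([-0.14, -0.03,  1.97,  0.  ,  1.2 ,  1.51]), array([-2.6,  2.2,  9.1]), array([ 0.002, -0.   , -1.   ]), 51.8667)
[([213.6, 235.9], 0.75), ([200.0, 284.5], 0.56)]
```

View pics/s12.png

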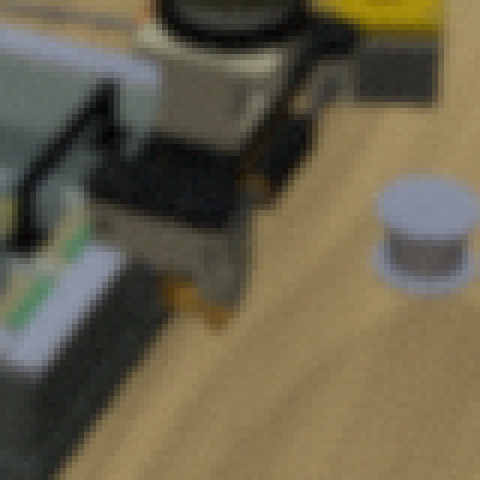

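>>> {"method": "apply_moves", "body": {
  "deltas": [
    [0,0,-0.08,0,0,0],
    [0,0,-0.1,0,0,0],
    [0,0,-0.1,0,0,0],
    [0,0,-0.1,0,0,0],
    [0.0125,0.1304,0,0,0,0],
    [0.0125,0.1304,0,0,0,0],
    [0.0125,0.1304,0,0,0,0],
    [0.0125,0.1304,0,0,0,0],
    [0.0125,0.1304,0,0,0,0],
    [0.0125,0.1304,0,0,0,0],
    [0.0125,0.1304,0,0,0,0],
    [0.0125,0.1304,0,0,0,0]
  ]
}}

```text
time_s: 52.97
tcp_pos: [489.2, -331.7, 249.0]
orientation: [-0.0, 0.999, -0.039, 0.001]
force: [1.1, -0.3, 0.1]
opening: 0.5
grasp_force: 0.0
```

>>> {"method": "apply_moves", "body": {
  "deltas": [
    [0,0,0,0,0,0],
    [0,0,0,0,0,0],
    [0,0,0,0,0,0],
    [0,0,0,0,0,0],
    [0,0,0,0,0,0],
    [0,0,0,0,0,0]
  ],
  "grip": -1
}}

```text
time_s: 53.47
tcp_pos: [489.9, -328.4, 249.9]
orientation: [0.0, 0.999, -0.038, 0.001]
force: [0.1, -0.1, 0.2]
opening: 36.1
grasp_force: 0.0
```

```bash
python3 - <<'E'
from h import *
print(rel([490.5,-329.5,88]),monitor.state()["opening"])
p=imaging.snapshot('side');t=imaging.snapshot('top')
for n in(p,t): print([(d["centre"],d["score"]) for d in imaging.landmark_of(n,"hasp_tab")],proj(n,b2w(-134,0,47)),proj(n,b2w(-140,0,52)))
cv2.imwrite('pics/s13.png',cv2.resize(p['pixels'][110:230,220:360],None,fx=5,fy=5,interpolation=3))
E
```

```text
(array([0.0012, 0.0032, 0.3228]), 'yaw', np.float64(-0.076), array([ 489.9, -328.4,  249.9]), 53.4667) 36.124125026135744
[([200.5, 285.8], 0.49)] [201.22809061 286.78636487] [200.47425373 288.59620944]
[([169.0, 271.7], 0.58), ([218.6, 263.1], 0.57)] [220.55561366 264.09295595] [222.68030185 263.77538444]
```

View pics/s13.png

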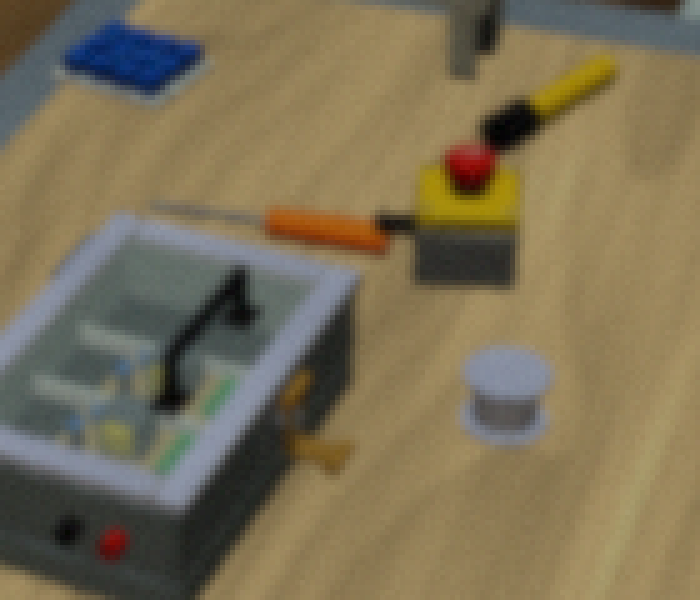

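>>> {"method": "apply_moves", "body": {
  "deltas": [
    [0.001,0.003,0,0,0,0],
    [0,0,0,0,0,0],
    [0,0,0,0,0,0],
    [0,0,0,0,0,0],
    [0,0,0,0,0,0],
    [0,0,0,0,0,0],
    [0,0,0.09,0,0,0],
    [0,0,0.09,0,0,0],
    [0,0,0.08,0,0,0],
    [0,0,0.06,0,0,0],
    [0,0,0,0,0,0],
    [0,0,0,0,0,0]
  ]
}}

```text
time_s: 54.67
tcp_pos: [489.3, -330.1, 152.7]
orientation: [-0.001, 0.999, -0.039, -0.0]
force: [0.2, -0.1, 0.9]
opening: 92.6
grasp_force: 0.0
```

>>> {"method": "apply_moves", "body": {
  "deltas": [
    [0,0,0,0,0,0],
    [0,0,0,0,0,0],
    [0,0,0,0,0,0],
    [0,0,0,0,0,0],
    [0,0,0,0,0,0],
    [0,0,0,0,0,0],
    [0,0,0,0,0,0],
    [0,0,0,0,0,0],
    [0,0,0,0,0,0],
    [0,0,0,0,0,0],
    [0,0,0,0,0,0],
    [0,0,0,0,0,0]
  ],
  "grip": 1
}}

```text
time_s: 55.67
tcp_pos: [490.0, -329.8, 153.6]
orientation: [-0.001, 0.999, -0.039, 0.001]
force: [-0.5, 5.8, 2.8]
opening: 39.4
grasp_force: 30.0
```

Gripped at 39.4 mm. Twist clockwise, then open and retreat.

>>> {"method": "apply_moves", "body": {
  "deltas": [
    [0,0,0,0,0,0.018],
    [0,0,0,0,0,0.018],
    [0,0,0,0,0,0.018],
    [0,0,0,0,0,0.018],
    [0,0,0,0,0,0.018],
    [0,0,0,0,0,0.018],
    [0,0,0,0,0,0.016],
    [0,0,0,0,0,0],
    [0,0,0,0,0,0],
    [0,0,0,0,0,0]
  ]
}}

```text
time_s: 56.5
tcp_pos: [489.5, -330.8, 154.2]
orientation: [0.0, 0.91, -0.415, 0.0]
force: [-3.6, 1.7, 5.5]
opening: 39.8
grasp_force: 30.0
```

>>> {"method": "apply_moves", "body": {
  "deltas": [
    [0,0,0,0,0,0],
    [0,0,0,0,0,0],
    [0,0,0,0,0,0],
    [0,0,0,0,0,0],
    [0,0,0,0,0,0],
    [0,0,0,0,0,0],
    [0,0,-0.08,0,0,0],
    [0,0,-0.12,0,0,0],
    [0,0,-0.12,0,0,0],
    [0,0,-0.12,0,0,0],
    [0,0,-0.12,0,0,0],
    [0,0,0,0,0,0]
  ],
  "grip": -1
}}

```text
time_s: 57.5
tcp_pos: [491.8, -332.2, 331.3]
orientation: [0.001, 0.91, -0.415, 0.007]
force: [1.0, -0.9, 0.6]
opening: 93.1
grasp_force: 0.0
```

```bash
python3 - <<'E'
from h import *
s=monitor.state(); print(s["tcp_pos"],s["force"],s["q"].round(2),s["time_s"])
p=imaging.snapshot('side')
def red(px): 
    h=cv2.cvtColor(px[125:165,295:335],cv2.COLOR_BGR2HSV); r=((h[...,0]<8)|(h[...,0]>172))&(h[...,1]>120); a=np.argwhere(r); return a.mean(0)+[125,295],a.min(0)+[125,295],a.max(0)+[125,295],len(a)
import pickle; P,_=pickle.load(open("m.pkl","rb"))
print("start(up)",red(P["side"]["pixels"])); print("now",red(p["pixels"]))
c=cv2.imread("pics/s13.png"); c=cv2.resize(c,(140,120),interpolation=cv2.INTER_AREA); f=np.zeros((384,512,3),np.uint8); f[110:230,220:360]=c; print("latched",red(f))
E
```

```text
[ 491.80909026 -332.16877029  331.34566028] [ 0.9905862  -0.92508897  0.59894728] [-0.68  0.09  1.48  0.    1.56  1.75] 57.5
start(up) (array([140.66666667, 314.4       ]), array([136, 309]), array([146, 320]), 75)
now (array([140.66666667, 314.33333333]), array([136, 309]), array([146, 320]), 75)
latched (array([141.98529412, 314.14705882]), array([137, 309]), array([147, 320]), 68)
```

>>> {"method": "apply_moves", "body": {
  "deltas": [
    [0,0,0,0,0,0],
    [0,0,0,0,0,0],
    [0,0,0,0,0,0],
    [0,0,0,0,0,0],
    [0,0,0,0,0,0],
    [0,0,0,0,0,0]
  ]
}}

```text
time_s: 58.05
tcp_pos: [489.4, -330.4, 320.7]
orientation: [-0.0, 0.91, -0.415, 0.0]
force: [0.2, 0.6, 0.5]
opening: 93.2
grasp_force: 0.0
```

```bash
python3 - <<'E'
from h import *
t=imaging.snapshot("top")
for b in boards(t,z=28): print("board",w2b(np.r_[b[0][:2],0]).round(1),b[0][2].round(3),round(b[1],3),b[2:])
print([(w2b(atz(t,d["centre"],30)).round(),round(d["score"],2)) for d in imaging.landmark_of(t,"board_a")])
print([(np.round(d["centre"]),round(d["score"],2)) for d in imaging.landmark_of(t,"hasp_tab")], fit([(t,imaging.trace(t,"test_box")[0]["pixels"].astype(np.float32))],[LID,BOX],[619,-26,-.08]))
print(ctrl.close_job())
E
```

```text
[(array([-10.,   0.,  30.]), 0.21), (array([-112., -309.,   30.]), 0.16)]
[(array([220., 265.]), 0.7)] (array([ 6.20000723e+02, -2.64166249e+01, -8.81785038e-02]), np.float64(0.057544827461242676))
the job is handed in; nothing more can be done
None
```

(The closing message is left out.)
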